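# Slide the slug tray home under the bench punch press and lock it with the keeper

## Robot

A 6-joint arm with a two-finger parallel gripper is mounted at the origin on the work surface. World frame = base frame: x ahead of the robot, y to its left, z up, the work surface at z = 0. Lengths are in m, angles in rad, forces in N, time in s.
With the tool pointing down it reaches from about 0.4 to 0.825 m from the base axis. Payload 7 kg.
Tool frame: the origin (TCP) lies between the finger pads; the fingertips stand 25 mm ahead of it and the grasp point (between the pads) lies 6 mm ahead of it (arm.tip_extent is the z of the fingertips in the tool frame, in m); z points along the fingers, x is the direction in which the jaws open and shut, and the axes are right-handed (so a half turn about z gives the same grasp; the last joint's range is limited). The gripper opens to 88 mm and grips with 3 to 60 N. Pads are 19 mm wide; open, the fingers measure 130 mm over their backs; the gripper's body (78 mm by 193 mm) begins 47 mm behind the grasp point.
Start: joints at [-0.819, 0.359, 0.012, 0, -1.224, -0.288], TCP at [0.302, -0.604, 0.252] pointing down, gripper open.
Joint ranges: [-3.07, 3.07], [-1.43, 2.12], [-1.02, 1.25], [-3.03, 1.67], [-3.05, -0], [-3.03, 3.03]. Speed limits (rad/s): [2.39, 2.39, 3.01, 3.14, 3.14, 3.14].

## Interface

Orientations are given as [roll, pitch, yaw] about the fixed x, y, z axes, in that order (R = Rz(yaw) Ry(pitch) Rx(roll)).
In Python, from station import monitor, grab_frame, job_done, arm gives the robot as it stands.
- The arm moves only by the shell command python3 -m jog 'ROWS' [FORCE]. ROWS is JSON, a list that holds one entry, the list of rows, each a list of 7 numbers: the shift along the world's x, y, z in m, then the turn, a rotation vector about the world's x, y, z in rad, then the opening, from 0 (shut) to 1 (fully open). In form: [[[dx, dy, dz, ax, ay, az, claw], ...]]. A call has 1 to 20 rows; each row shifts and turns the commanded pose from where the row before left it; what a row does not reach is not made up. A row lasts 1/8 s, in which the tool goes at most 62.5 mm and 10.7 degrees, less where a joint would pass 70% of its speed; a pose out of reach is approached as far as the arm can. A call is refused whole if a number of a shift passes 0.0625 or a number of a turn 0.188, either way. A call with a gripper value outside its range is refused whole. The fingers move at their own pace and stop on an object; FORCE is the grip in N (left out, the last holds). Time passes only in rows, so rows that do not move let the fingers close. It gives the time, the measured TCP pose, the force and the opening at its end, in the units of the state.
- monitor.get_state(): the state, without advancing time (a new reading comes with each control period).
- grab_frame(name): name is "side" or "top"; returns a dict with "pixels" (400x640x3 uint8, red, green, blue), "K" (3x3 intrinsics, pixels), "k1" (the pictures are not rectified: a ray, as slopes to the right and down, at radius r is drawn at 1 + k1 r^2 times it, then the intrinsics apply), "view" (4x4, takes a point from world to camera coordinates). Camera axes: x right, y down, z forward; pixel columns grow to the right and rows downward; lengths in m; the calibration is good to about 2 mm. A picture is of the moment at which its call begins. There is no depth.
- job_done(): hands the job in, once; it reports no verdict.
The state is a dict: "t": time; "q": joint angles; "qd": joint speeds; "joint_efforts": joint torques, N m; "eef_pos": TCP position; "ee_rot": TCP orientation; "force": force on the tool from outside, world axes, zero at the start; "moment": the same for the moment, N m; "width": finger opening in m.
Only numpy, scipy, OpenCV 4.12 (cv2) and the standard library are available. Lean on these libraries where they do the work, as an engineer would, in place of code of your own. Each camera call takes 0.05 s, during which the arm holds its last target.

## Task

The slug tray of the bench punch press has been emptied and lies on the bench. Slide it gently, nose first, all the way into the bay in the base of the press, letting the guides inside line it up, until it meets the end stop hidden at the back, and seat it there with a steady push of about 12 N held for a full second, never forcing it. Then swing the keeper fully shut across the tray's face plate so that it is locked in, and leave the other things on the bench where they are.

Things in the scene. Friction and masses are not known exactly. Their poses are not given: they have to be found in the camera images.
- press: Grey bench punch press, fixed. Origin: bench level, middle of the tray bay's mouth, on the base's front face; x level, pointing into the bay (the way the tray slides in), y left, z up. Base x 0 to 200 mm, 156 wide, 50 high; die block x 55 to 125, top 66; column and head x 70 to 200, 84 wide, up to 250 high. The tray is home when its nose bears on the hidden end stop.
- bay_mouth (a point): Middle of the bay's mouth, 18 mm above the bench, axes as the press. The mouth is 106 mm wide, 36 high; the bay has no floor (the tray slides on the bench) and its roof is closed. Tray and press must not press on each other with more than 25 N. The seating push is one of about 12 N on the tray along press x; the tray's friction on the bench takes up some 2 to 5 N of it.
- bay_inside (a point): Point 60 mm straight in from the mouth's middle, 18 mm up. Here two hidden rigid steel guides begin: parallel faces 83 mm apart, square to the base, press x 60 to 115, with a funnel from x 8 that opens 18 mm wider per side. They stand up to 7 mm left or right of the middle, differently each time, NOT measured: feel it, letting the tray shift sideways as it goes in.
- endstop: Bracket of the end stop, hidden in the bay, at press x = 126 mm, y 0, bench level, axes as the press. It carries a rigid flat-faced steel block, 60 mm wide, set differently each time: its face stands anywhere from press x = 98 to 114 mm, NOT measured, square to press x. The tray's flat nose comes to bear on it: feel for it.
- tray_handle (a point): Middle of the black handle block of the loose sheet-steel tray (0.3 to 0.54 kg); x towards its nose, y left, z up. Block 16 mm wide (y), 36 long (x), from 14 to 52 above the tray's underside, this point at 33; its near end joins the face plate. When the tray is home this point is somewhere from press x = -41 to -25 mm.
- tray: The same tray: origin under the middle of the face plate's inner side (24 mm ahead of the handle's middle, at underside height), axes as the handle. Face plate x -6 to 0, 132 mm wide, 44 high; open tray x 0 to 115, 80 wide, 26 high, nose corners bevelled 9 mm. It slides on the bench. Home: this origin 1 to 17 mm before the mouth (press x -17 to -1).
- keeper (a joint): Swing keeper beside the mouth, rad: 0 = fully shut, bar across the face plate (along press -y), 2 to 18 mm clear of it; pi/2 = bar pointing away from the press (-x); at most 2.6; starts open. Stays where left, takes about 1.5 N at the knob. At angle a the knob stands at press x = -31 - 46 sin(a), y = 88 - 46 cos(a) mm.
- keeper_pivot (a point): Top of the keeper's vertical pivot (press x -31, y +88 mm, 40 mm up), axes as the press. The flat steel bar is 30 to 40 mm above the bench, 12 wide, reaching 62 mm from the pivot; it stands on an ear, press x -45 to 6, y 77 to 101.
- keeper_knob (a point): Middle of the upright black knob post on the keeper: 14 mm diameter, 46 mm from the pivot, from 40 to 92 mm above the bench; this point is 66 mm up.
- tape_roll: Roll of green tape lying flat, 90 mm diameter, 24 mm high: leave alone. Origin under its middle.
- sleeve: Small stepped turned steel part standing upright, 28 mm diameter, 45 mm high: leave alone. Origin under its middle.
- sleeve2: A second such part, darker: leave alone. Origin under its middle.
- spanner: Steel spanner lying flat near the far edge: leave alone.
- oil_can: Aluminium can, 52 mm diameter, 100 mm high, standing: leave alone. Origin under its middle.
Not all that is in view belongs to the job. What is meant by the tray is not turquoise, and is the larger of those in its own colour.

How it is judged:
On the way:
1. the tray is home in the bay, straight, with the keeper still open, and is held pressed against the end stop with 5 to 18 N for half a second (x of tray_handle in the frame of press above -0.043 m and y of tray_handle in the frame of press between -0.012 and 0.012 m and angle between the x axis of tray_handle and the x axis of press, either way round below 0.1 rad and height (world z) of tray_handle below 0.038 m and value of joint keeper above 1.2 rad and contact force between tray and endstop between 5 and 18 N), for 0.5 s.
At the end, for the whole second after the job is handed in: The tray lies straight (within 0.1 rad) and fully inserted in the bay (its face plate no more than 19 mm before the base), and the keeper is shut across it (within 0.12 rad) and at rest (x of tray_handle in the frame of press above -0.043 m and y of tray_handle in the frame of press between -0.012 and 0.012 m and angle between the x axis of tray_handle and the x axis of press, either way round below 0.1 rad and height (world z) of tray_handle below 0.038 m and value of joint keeper below 0.12 rad and velocity of joint keeper below 0.05 rad/s); the robot touches nothing.
It fails at once if the tray is forced: more than 25 N between tray and press (contact force between tray and press above 25 N).
It fails at once if a bystander is moved by more than 20 mm (distance of any of tape_roll, sleeve, sleeve2, spanner, oil_can from where it was at the start of the episode above 0.02 m).
It also fails if it takes over 72 s, if anything falls off the work surface, if the arm or the gripper's body presses on something with over 40 N, if the wrist force passes 120 N, or if a joint passes its speed limit or range.

## Working session

There is one attempt and no reset: what is moved stays moved. The work goes in short steps, Python scripts to look and compute and a shell command to move; the robot and the scene stay as the last step left them, time stands still between calls to the robot, and variables do not carry over. Pictures are saved under pics/ and viewed, and the job is handed in when it is done.

```bash
ls; mkdir -p pics; python3 - <<'E'
from station import monitor, grab_frame, arm
import cv2, numpy as np, pickle
s=monitor.get_state(); print(s)
for n in ("side","top"):
    f=grab_frame(n); cv2.imwrite(f"pics/{n}0.png",f["pixels"][:,:,::-1]); print(n,f["K"],f["k1"],f["view"])
    pickle.dump(f,open(f"{n}0.pkl","wb"))
print(arm.tip_extent)
E
```

```text
pics
{'t': 0.0, 'q': array([-8.18895413e-01,  3.59408831e-01,  1.10410559e-02, -3.49920113e-04,
       -1.22409023e+00, -2.88092915e-01]), 'qd': array([ 0.00071769, -0.00153614, -0.00156368, -0.00052683, -0.0004026 ,
        0.00102751]), 'joint_efforts': array([ 7.45779507e-04, -5.82715845e+01,  2.93058068e+01,  6.99703261e+00,
        6.98031407e-03, -1.52005596e-04]), 'eef_pos': array([ 0.30173603, -0.6032975 ,  0.25060075]), 'ee_rot': array([-3.14143587e+00, -1.68666133e-03,  2.03448502e+00]), 'force': array([-0.89468799, -0.25786277,  0.74201927]), 'moment': array([-0.02298993,  0.03605204, -0.06333877]), 'width': 0.0877131449021289}
side [[457.13840524   0.         319.46845376]
 [  0.         457.13840524 197.80718572]
 [  0.           0.           1.        ]] 0.04098521602062879 [[ 0.78504525  0.61907051 -0.02134641 -0.35212764]
 [ 0.38606101 -0.51593317 -0.76470246 -0.12509914]
 [-0.48441806  0.59208502 -0.64402987  1.42156888]
 [ 0.          0.          0.          1.        ]]
top [[471.22614191   0.         321.0205032 ]
 [  0.         471.22614191 203.02696274]
 [  0.           0.           1.        ]] -0.039024075298009366 [[ 4.90475212e-03 -9.99982003e-01  3.45509825e-03 -5.90653741e-04]
 [-9.78995069e-01 -5.50600930e-03 -2.03809564e-01  4.51613906e-01]
 [ 2.03824919e-01 -2.38288876e-03 -9.79004456e-01  1.31715941e+00]
 [ 0.00000000e+00  0.00000000e+00  0.00000000e+00  1.00000000e+00]]
0.025
```

View pics/top0.png

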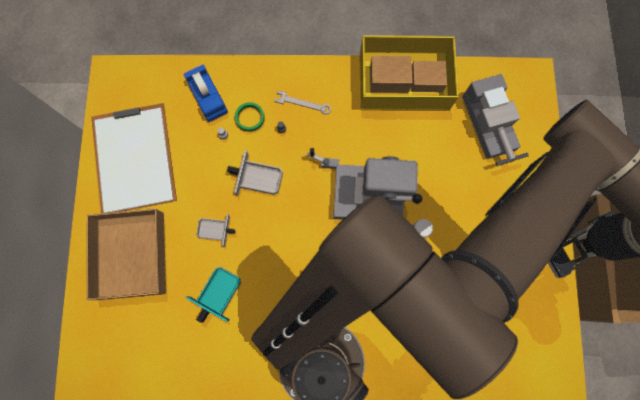

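View pics/side0.png

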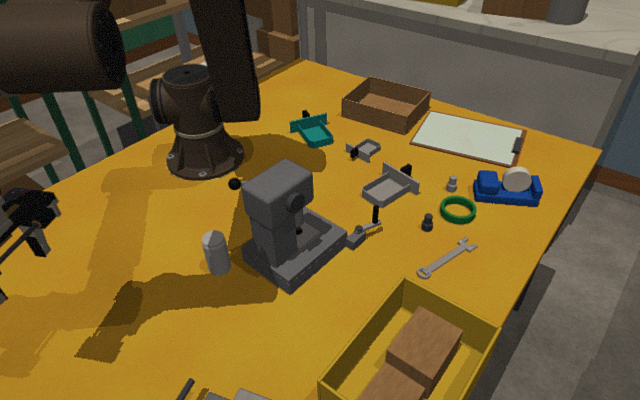

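Candidates for the tray (top view): the turquoise one at (217,293), the small grey one at (213,230) and the large grey one at (258,178). The description (not turquoise, larger of its colour) picks the large grey one, handle at about (233,172). I'll check this in close crops.

```bash
cat > h.py <<'E'
import numpy as np, cv2, pickle
from scipy.optimize import least_squares
def proj(f,P):
    P=np.atleast_2d(P); V=f["view"]; c=P@V[:3,:3].T+V[:3,3]
    s=c[:,:2]/c[:,2:]; r2=(s**2).sum(1,keepdims=True); s=s*(1+f["k1"]*r2)
    return s*[f["K"][0,0],f["K"][1,1]]+[f["K"][0,2],f["K"][1,2]]
def unproj(f,uv,z):
    uv=np.array(uv,float); 
    r=least_squares(lambda p: proj(f,[p[0],p[1],z])[0]-uv,[0.5,0]); return r.x
def frame(x,y,th):
    c,s=np.cos(th),np.sin(th)
    return lambda L: np.atleast_2d(L)@np.array([[c,s,0],[-s,c,0],[0,0,1]])+[x,y,0]
def crop(img,u0,v0,w,h,k): return cv2.resize(img[v0:v0+h,u0:u0+w],None,fx=k,fy=k,interpolation=cv2.INTER_CUBIC)
E
python3 - <<'E'
from h import *
t=cv2.imread("pics/top0.png"); s=cv2.imread("pics/side0.png")
cv2.imwrite("pics/c1.png",crop(t,190,80,250,180,3)); cv2.imwrite("pics/c2.png",crop(s,200,120,250,180,3))
f=pickle.load(open("top0.pkl","rb"))
for uv in [(233,172),(240,175),(282,180),(335,163),(312,152)]: print(uv,unproj(f,uv,0.02))
E
```

```text
(233, 172) [0.55056515 0.26580682]
(240, 175) [0.54137609 0.24442412]
(282, 180) [0.52661082 0.11841802]
(335, 163) [ 0.58025592 -0.03969525]
(312, 152) [0.6144148  0.02974041]
```

View pics/c1.png

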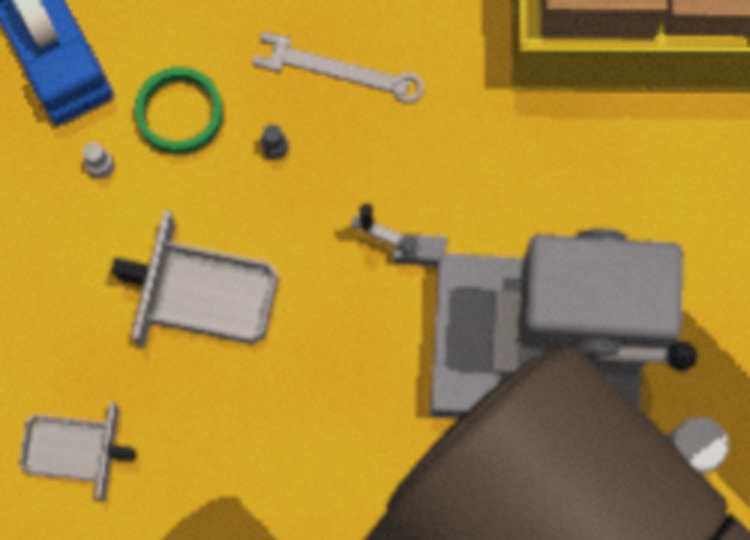

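View pics/c2.png

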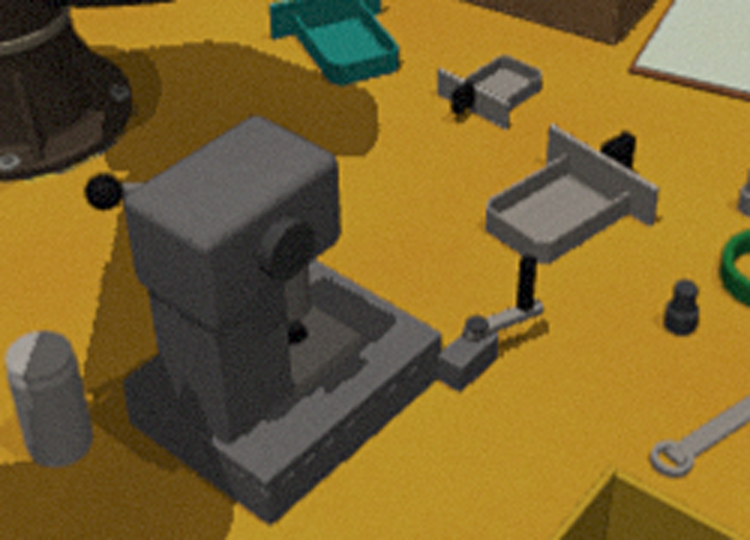

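```bash
cat >> h.py <<'E'
T=lambda a,b:(a/3+190,b/3+80)
S=lambda a,b:(a/3+200,b/3+120)
def fit(obs,x0):
    # obs: list of (f,uv,local)
    g=lambda p: np.concatenate([proj(f,frame(*p)(L))[0]-np.array(uv) for f,uv,L in obs])
    r=least_squares(g,x0,loss="soft_l1",x_scale=[.1,.1,.1]); return r.x,g(r.x).reshape(-1,2)
def draw(img,f,F,segs,col):
    for a,b in segs:
        p=proj(f,F(np.array([a,b])/1000.)) 
        cv2.line(img,*[tuple(int(round(v*8)) for v in q) for q in p],col,1,cv2.LINE_AA,3)
def rect(z,x0,x1,y0,y1):
    c=[(x0,y0,z),(x1,y0,z),(x1,y1,z),(x0,y1,z)]; return [(c[i],c[(i+1)%4]) for i in range(4)]
PRESS=rect(50,0,200,-78,78)+rect(0,0,200,-78,78)+rect(250,70,200,-42,42)+rect(40,-45,6,77,101)
TRAY=rect(44,-6,0,-66,66)+rect(0,-6,0,-66,66)+rect(52,-42,-6,-8,8)
c=[(0,40,26),(106,40,26),(115,31,26),(115,-31,26),(106,-40,26),(0,-40,26)]
TRAY+=[(c[i],c[i+1]) for i in range(5)]
def keep(a):
    k=np.array([-31-46*np.sin(a),88-46*np.cos(a)]); e=np.array([-31-62*np.sin(a),88-62*np.cos(a)])
    return [((-31,88,40),(*e,40)),((*k,40),(*k,92))]
E
cat > fit0.py <<'E'
from h import *
t=pickle.load(open("top0.pkl","rb")); s=pickle.load(open("side0.pkl","rb"))
m=lambda *L: np.array(L)/1000.
pr=[(t,T(440,255),m(0,78,50)),(t,T(437,410),m(0,-78,50)),(s,S(440,337),m(0,78,50)),(s,S(262,487),m(200,78,50)),(s,S(270,523),m(200,78,0)),(s,S(257,117),m(70,-42,250)),(s,S(337,158),m(70,42,250)),(s,S(210,250),m(200,42,250))]
tr=[(t,T(166,213),m(-3,66,44)),(t,T(138,343),m(-3,-66,0)),(t,T(273,268),m(115,31,26)),(t,T(258,341),m(106,-40,26)),
 (s,S(552,127),m(0,-66,44)),(s,S(657,188),m(0,66,44)),(s,S(657,222),m(0,66,0)),(s,S(548,240),m(115,31,26)),(s,S(488,207),m(115,-31,26))]
P,r=fit(pr,[.5,-.05,-np.pi/2]); print("press",P,"\n",r.round(1))
Q,r2=fit(tr,[.54,.24,-np.pi/2]); print("tray",Q,"\n",r2.round(1))
kn=[]
def g(p):
    a=p[0]; L=lambda z:m(-31-46*np.sin(a),88-46*np.cos(a),z); F=frame(*P)
    return np.concatenate([proj(t,F(L(92)))[0]-T(366,207),proj(s,F(L(92)))[0]-S(527,258),proj(s,F(L(40)))[0]-S(526,307)])
r=least_squares(g,[1.8]); a=r.x[0]; print("keeper",a,r.fun.round(1))
print("handle",frame(*Q)(m(-24,0,33)),"bay mouth",frame(*P)(m(0,0,18)))
np.save("P.npy",P)
for n,f,c in (("top",t,(190,80)),("side",s,(200,120))):
    im=cv2.imread(f"pics/{n}0.png"); im=crop(im,*c,250,180,3); 
    f2=dict(f); K=f["K"].copy(); K[0,2]-=c[0]-1/3; K[1,2]-=c[1]-1/3; K[:2]*=3; f2["K"]=K
    draw(im,f2,frame(*P),PRESS+keep(a),(0,0,255)); draw(im,f2,frame(*Q),TRAY,(255,0,0)); cv2.imwrite(f"pics/fit_{n}.png",im)
E
python3 fit0.py
```

```text
press [ 0.48993092 -0.04207468 -1.6132178 ] 
 [[ 0.6 -0.9]
 [-0.6 -0.3]
 [-0.1 -1.2]
 [ 1.2 -0.3]
 [-0.1  2.5]
 [-1.8 -2.1]
 [ 0.9 -0.9]
 [-2.2  0.6]]
tray [ 0.54784924  0.24079506 -1.7620903 ] 
 [[-1.2 -1.5]
 [ 0.4  1. ]
 [-0.1  0.5]
 [-3.2 -1.7]
 [-0.6 -0.5]
 [ 0.6  0.3]
 [-1.3  1.5]
 [-2.7  0.4]
 [ 0.6  0.5]]
keeper 1.9710337332391608 [ 0.6  0.4 -0.5  1.  -1.3  0.6]
handle [[0.55241234 0.26435728 0.033     ]] bay mouth [[ 0.48993092 -0.04207468  0.018     ]]
```

View pics/fit_top.png

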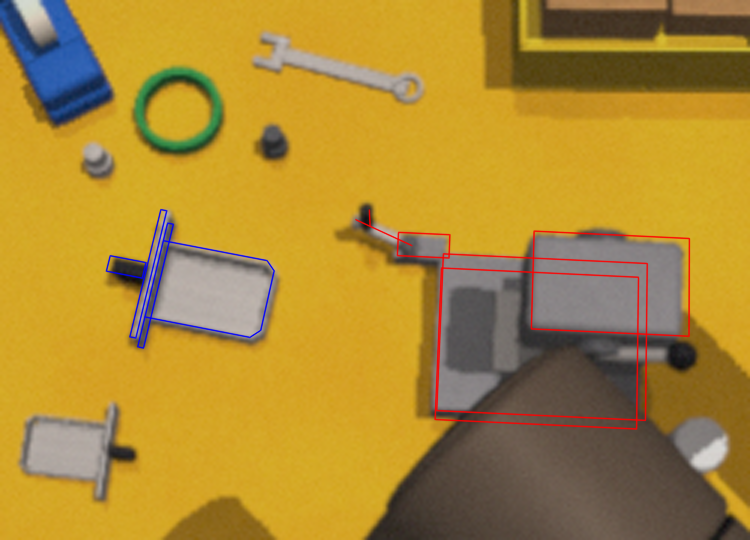

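View pics/fit_side.png

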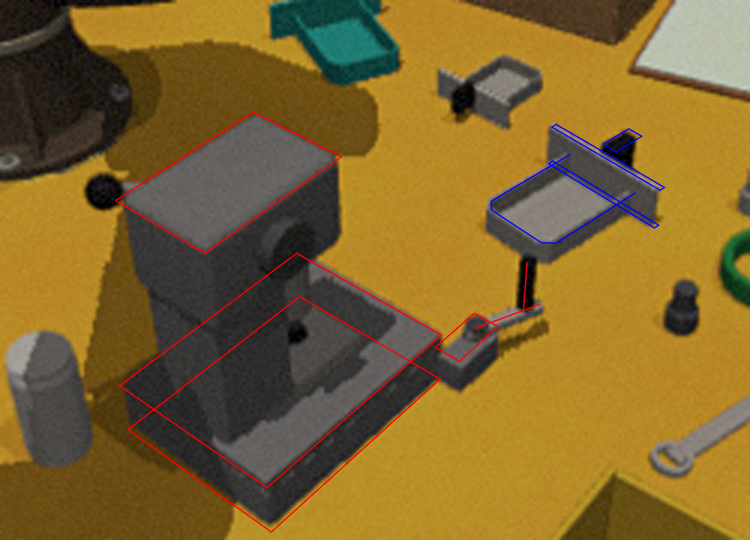

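```bash
python3 - <<'E'
from h import *
t=cv2.imread("pics/top0.png"); s=cv2.imread("pics/side0.png")
a=crop(t,220,140,75,65,8); b=crop(s,355,155,75,65,8)
for im in(a,b): print(im.shape)
cv2.imwrite("pics/z1.png",a);cv2.imwrite("pics/z2.png",b)
E
```

```text
(520, 600, 3)
(520, 600, 3)
```

View pics/z1.png

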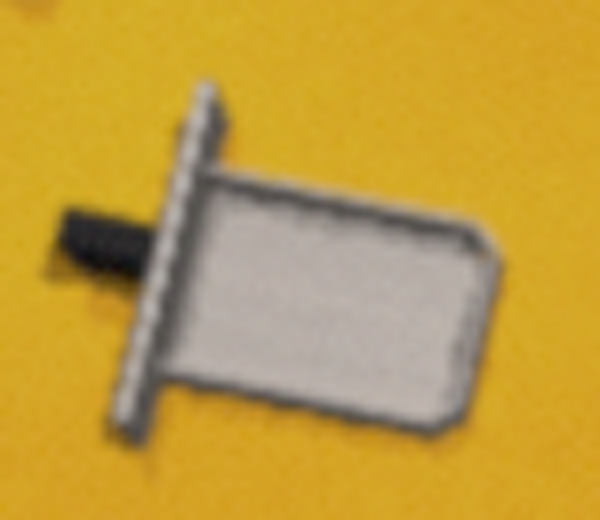

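View pics/z2.png

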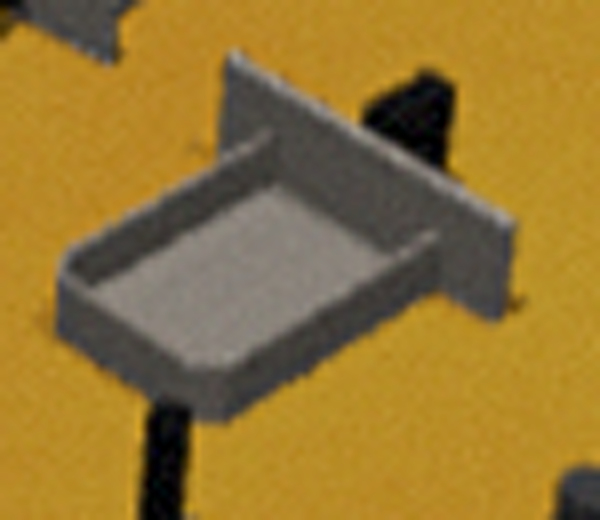

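```bash
cat > fit1.py <<'E'
from h import *
t=pickle.load(open("top0.pkl","rb")); s=pickle.load(open("side0.pkl","rb"))
m=lambda *L: np.array(L)/1000.
A=lambda a,b:((a+.5)/8-.5+220,(b+.5)/8-.5+140)
B=lambda a,b:((a+.5)/8-.5+355,(b+.5)/8-.5+155)
tr=[(t,A(206,82),m(-3,66,44)),(t,A(122,425),m(-3,-66,44)),(t,A(497,258),m(115,31,26)),(t,A(480,222),m(106,40,26)),(t,A(68,212),m(-42,8,52)),
 (s,B(232,53),m(-3,-66,44)),(s,B(514,222),m(-3,66,44)),(s,B(500,320),m(0,66,0)),(s,B(235,368),m(106,40,26)),(s,B(190,365),m(115,31,26)),(s,B(70,255),m(106,-40,26)),(s,B(60,285),m(115,-31,26)),(s,B(225,422),m(106,40,0))]
Q,r2=fit(tr,[.54,.24,-np.pi/2]); print("tray",Q,"\n",r2.round(1))
for f,tt in ((t,tr[:5]),(s,tr[5:])): print(fit(tt,Q)[0])
np.save("Q.npy",Q)
print("handle",frame(*Q)(m(-24,0,33)))
for n,f,c in (("top",t,(220,140)),("side",s,(355,155))):
    im=cv2.imread(f"pics/{n}0.png"); im=crop(im,*c,75,65,8); 
    f2=dict(f); K=f["K"].copy(); K[0,2]-=c[0]-.5; K[1,2]-=c[1]-.5; K[:2]*=8; f2["K"]=K
    draw(im,f2,frame(*Q),TRAY,(255,0,0)); cv2.imwrite(f"pics/fit1_{n}.png",im)
a=cv2.imread("pics/fit1_top.png");b=cv2.imread("pics/fit1_side.png"); cv2.imwrite("pics/fit1.png",cv2.resize(np.hstack([a,b]),(800,347)))
E
python3 fit1.py
```

```text
tray [ 0.54559442  0.23858793 -1.76707404] 
 [[-0.4  0.5]
 [-0.4  0. ]
 [-0.1 -1.1]
 [-0.3 -0. ]
 [-1.1 -0.6]
 [-0.4  0.3]
 [ 0.3  0.3]
 [-0.6  1.1]
 [-0.5  0. ]
 [ 0.3  0.3]
 [-1.3  0.1]
 [-0.  -0.7]
 [ 0.1  0.7]]
[ 0.5450649   0.23733608 -1.77216799]
[ 0.5453298   0.23994756 -1.76424194]
handle [[0.5502749  0.26212712 0.033     ]]
```

View pics/fit1.png

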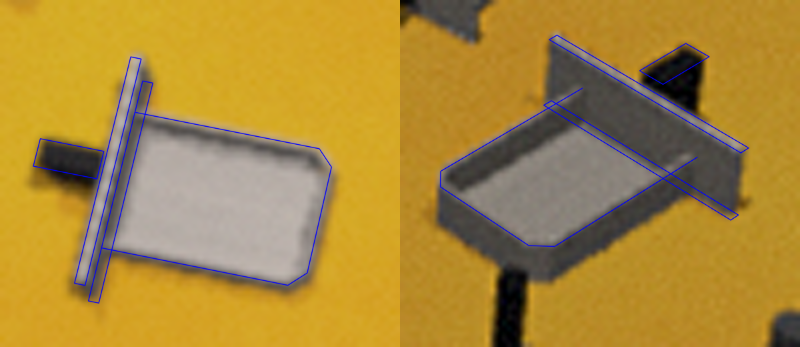

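The fit matches in both views. It is the large grey tray, handle near (0.550, 0.262), yaw −1.767. Next I lift and carry the gripper over to it, clear of the press head.

```bash
python3 -m jog '[[[0,0,0.06,0,0,0,1],[0,0,0.06,0,0,0,1],[0.0138,0.048,0,0,0,0.05,1],[0.0138,0.048,0,0,0,0.05,1],[0.0138,0.048,0,0,0,0.05,1],[0.0138,0.048,0,0,0,0.05,1],[0.0138,0.048,0,0,0,0.05,1],[0.0138,0.048,0,0,0,0.05,1],[0.0138,0.048,0,0,0,0.05,1],[0.0138,0.048,0,0,0,0.05,1],[0.0138,0.048,0,0,0,0.05,1],[0.0138,0.048,0,0,0,0.05,1],[0.0138,0.048,0,0,0,0.05,1],[0.0138,0.048,0,0,0,0.05,1],[0.0138,0.048,0,0,0,0.05,1],[0.0138,0.048,0,0,0,0.05,1],[0.0138,0.048,0,0,0,0.05,1],[0.0138,0.048,0,0,0,0.05,1],[0.0138,0.048,0,0,0,0.05,1],[0.0138,0.048,0,0,0,0.05,1]]]'
python3 - <<'E'
from station import *
import cv2,pickle
from h import crop
f=grab_frame("top"); cv2.imwrite("pics/top1.png",f["pixels"][:,:,::-1]); pickle.dump(f,open("top1.pkl","wb"))
cv2.imwrite("pics/top1c.png",crop(cv2.imread("pics/top1.png"),290,130,150,110,5))
s=monitor.get_state(); print(s["t"],s["eef_pos"],s["ee_rot"],s["q"],s["force"])
E
```

```text
t: 2.6
eef_pos: [0.5504, 0.2619, 0.3712]
ee_rot: [-3.141, -0.0, 2.936]
force: [0.6, 0.0, 0.0]
width: 0.0877
2.65 [0.55171109 0.26653165 0.36949417] [-3.14086435e+00 -1.05511061e-03  2.94059297e+00] [ 7.68141637e-01  2.06571161e-01  6.59282532e-02 -4.62095725e-04
 -1.43135104e+00 -9.69076434e-01] [2.64177593 2.73439628 1.02286554]
```

View pics/top1.png

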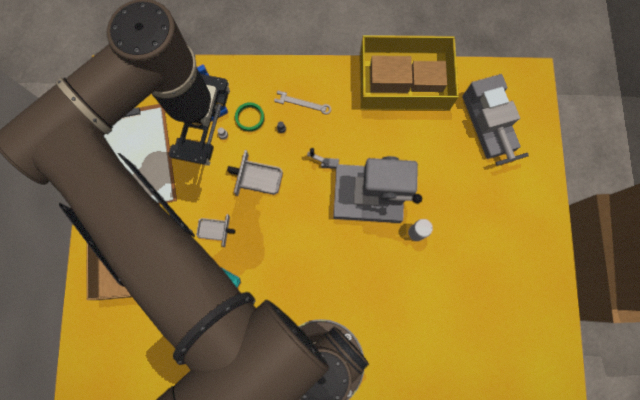

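View pics/top1c.png

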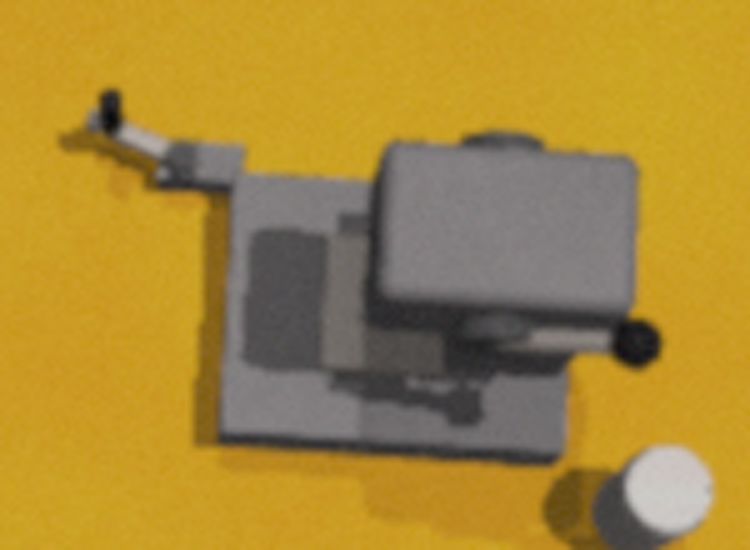

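```bash
cat > fit2.py <<'E'
from h import *
t=pickle.load(open("top1.pkl","rb")); s=pickle.load(open("side0.pkl","rb"))
m=lambda *L: np.array(L)/1000.
A=lambda a,b:((a+.5)/5-.5+290,(b+.5)/5-.5+130)
B=lambda a,b:((a+.5)/3-.5+200,(b+.5)/3-.5+120)
pr=[(t,A(236,177),m(0,78,50)),(t,A(220,437),m(0,-78,50)),(t,A(561,451),m(200,-78,50)),
(s,B(440,337),m(0,78,50)),(s,B(262,487),m(200,78,50)),(s,B(270,523),m(200,78,0)),(s,B(127,378),m(200,-78,50)),(s,B(128,420),m(200,-78,0))]
P,r=fit(pr,[.49,-.04,-1.6]); print(P,"\n",r.round(1))
for f,tt in ((t,pr[:3]),(s,pr[3:])): print(fit(tt,P)[0])
np.save("P.npy",P)
def g(p):
    a=p[0]; L=lambda z:m(-31-46*np.sin(a),88-46*np.cos(a),z); F=frame(*P)
    return np.concatenate([proj(t,F(L(92)))[0]-A(110,95),proj(t,F(L(40)))[0]-A(112,125),proj(s,F(L(92)))[0]-B(527,258),proj(s,F(L(40)))[0]-B(526,307)])
r=least_squares(g,[1.8]); a=r.x[0]; print("keeper",a,r.fun.round(1)); np.save("a.npy",a)
im=[]
for n,f,c,k in (("top1",t,(290,130),5),("side0",s,(200,120),5)):
    q=crop(cv2.imread(f"pics/{n}.png"),*c,170,180,k); 
    f2=dict(f); K=f["K"].copy(); K[0,2]-=c[0]-.5; K[1,2]-=c[1]-.5; K[:2]*=k; f2["K"]=K
    draw(q,f2,frame(*P),PRESS+keep(a),(0,0,255)); im.append(q)
cv2.imwrite("pics/fit2.png",cv2.resize(np.hstack(im),(800,424)))
E
python3 fit2.py
```

```text
[ 0.48959203 -0.03816045 -1.63495348] 
 [[-0.3 -0.7]
 [-0.5 -0.6]
 [ 0.9  1.4]
 [ 0.7 -1.4]
 [ 0.6 -1.7]
 [-0.6  1.1]
 [-2.2  0.1]
 [ 0.3  0.7]]
[ 0.48858915 -0.03777725 -1.61818252]
[ 0.49250575 -0.03841705 -1.6485211 ]
keeper 1.9414161084988775 [ 0.3  0.8  0.1  0.3  0.3  0.9 -0.6  0.5]
```

View pics/fit2.png

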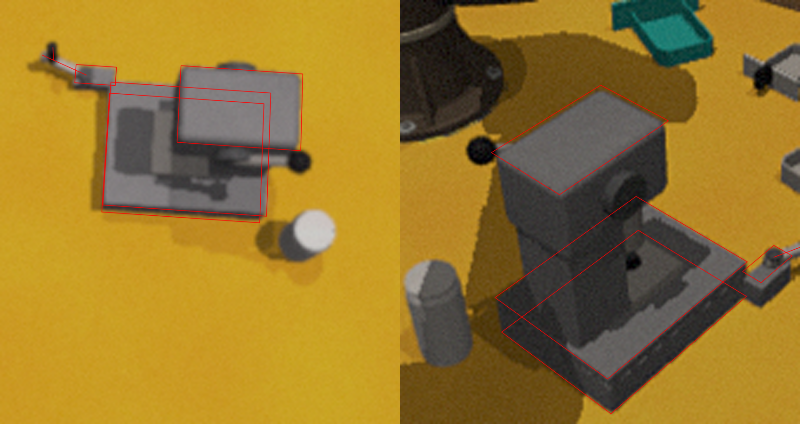

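```bash
python3 -m jog '[[[0,0.002,-0.05,0,0,0.011,1],[0,0,-0.05,0,0,0,1],[0,0,-0.05,0,0,0,1],[0,0,-0.05,0,0,0,1],[0,0,-0.05,0,0,0,1],[0,0,-0.03,0,0,0,1],[0,0,-0.02,0,0,0,1],[0,0,-0.015,0,0,0,1],[0,0,0,0,0,0,1]]]'
python3 - <<'E'
from station import *
import cv2,pickle
from h import crop
s=monitor.get_state(); print(s["t"],s["eef_pos"],s["ee_rot"],s["force"])
f=grab_frame("side"); cv2.imwrite("pics/side2.png",f["pixels"][:,:,::-1])
cv2.imwrite("pics/side2c.png",crop(cv2.imread("pics/side2.png"),310,60,150,130,4))
E
```

```text
t: 3.78
eef_pos: [0.5498, 0.2618, 0.0555]
ee_rot: [-3.14, -0.001, 2.945]
force: [0.0, -0.1, 0.6]
width: 0.0875
3.775 [0.54979089 0.26181144 0.05547599] [-3.13984137e+00 -1.38104650e-03  2.94541016e+00] [ 0.01111432 -0.1495912   0.56845217]
```

View pics/side2c.png

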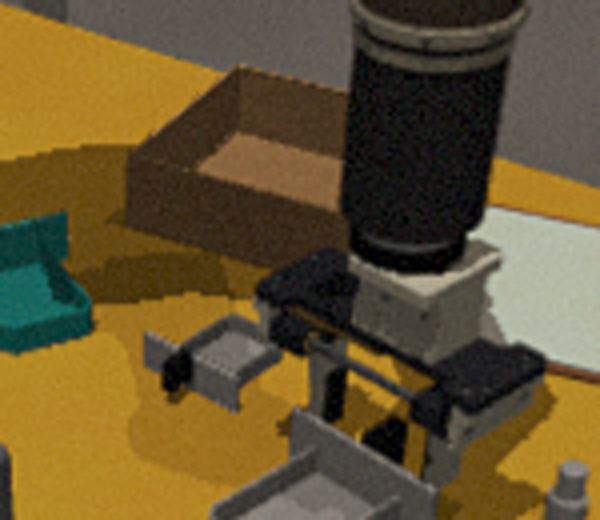

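The fingers straddle the black handle, which appears between them at crop (390,440). Closing.

```bash
python3 -m jog '[[[0,0,0,0,0,0,0],[0,0,0,0,0,0,0],[0,0,0,0,0,0,0],[0,0,0,0,0,0,0],[0,0,0,0,0,0,0]]]' 15
```

```text
t: 4.45
eef_pos: [0.5503, 0.2624, 0.0566]
ee_rot: [3.142, 0.0, 2.946]
force: [-0.2, 0.2, -0.2]
width: 0.0429
```

```bash
python3 -m jog '[[[0,0,0,0,0,0,0],[0,0,0,0,0,0,0],[0,0,0,0,0,0,0],[0,0,0,0,0,0,0],[0,0,0,0,0,0,0]]]' 15
python3 - <<'E'
from h import *
P=np.load("P.npy"); P[2]=-1.628
for L in [(-115-24-40,0,0),(-24-115-10,0,0),(-24-115+35,0,0)]: print(L,frame(*P)(np.array(L)/1000.))
E
```

```text
t: 5.08
eef_pos: [0.5504, 0.2624, 0.0566]
ee_rot: [3.141, 0.0, 2.946]
force: [1.5, -0.5, -0.9]
width: 0.0156
(-179, 0, 0) [[0.4998259  0.14054677 0.        ]]
(-149, 0, 0) [[0.49811073 0.11059584 0.        ]]
(-104, 0, 0) [[0.49553797 0.06566944 0.        ]]
```

```bash
python3 -m jog '[[[-0.003,-0.008,0,0,0,0.008,0],[-0.005,-0.014,0,0,0,0.014,0],[-0.006,-0.016,0,0,0,0.016,0],[-0.006,-0.016,0,0,0,0.016,0],[-0.006,-0.016,0,0,0,0.016,0],[-0.006,-0.016,0,0,0,0.016,0],[-0.006,-0.016,0,0,0,0.016,0],[-0.006,-0.016,0,0,0,0.016,0],[-0.005,-0.012,0,0,0,0.012,0],[-0.003,-0.006,0,0,0,0.008,0],[0,0,0,0,0,0,0],[0,0,0,0,0,0,0]]]'
cat > look.py <<'E'
import sys
from station import *
from h import *
n=sys.argv[1]
P=np.load("P.npy"); 
s=monitor.get_state(); print(s["t"],s["eef_pos"].round(4),s["ee_rot"].round(3),s["force"].round(1),s["width"].round(4))
c,sn=np.cos(P[2]),np.sin(P[2]); R=np.array([[c,sn],[-sn,c]])
print("tcp in press mm",(R@(s["eef_pos"][:2]-P[:2])*1000).round(1),"force press",(R@s["force"][:2]).round(1))
im=[]
for k,c0 in (("top",(200,100)),("side",(260,110))):
    f=grab_frame(k); q=crop(f["pixels"][:,:,::-1].copy(),*c0,190,150,4)
    pickle.dump(f,open(f"{k}_{n}.pkl","wb")); cv2.imwrite(f"pics/{k}_{n}.png",q)
E
python3 look.py 3
```

```text
t: 6.58
eef_pos: [0.4982, 0.1262, 0.0565]
ee_rot: [-3.141, -0.001, 3.084]
force: [-1.0, -1.1, -0.6]
width: 0.0158Traceback (most recent call last):
  File "look.py", line 6, in <module>
    s=monitor.get_state(); print(s["t"],s["eef_pos"].round(4),s["ee_rot"].round(3),s["force"].round(1),s["width"].round(4))
                                                                                                       ^^^^^^^^^^^^^^^^
AttributeError: 'float' object has no attribute 'round'
```

```bash
sed -i 's/s\["width"\].round(4)/s["width"]/' look.py; python3 look.py 3
```

```text
6.575 [0.4982 0.1262 0.0565] [-3.141e+00 -1.000e-03  3.084e+00] [-1.  -1.1 -0.6] 0.015786362294081303
tcp in press mm [-164.6   -1.9] force press [ 1.2 -0.9]
```

View pics/top_3.png

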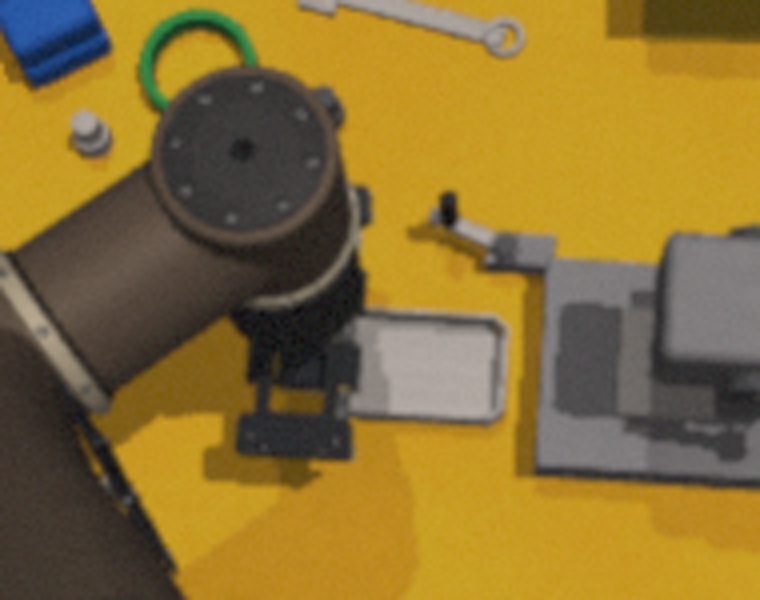

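View pics/side_3.png

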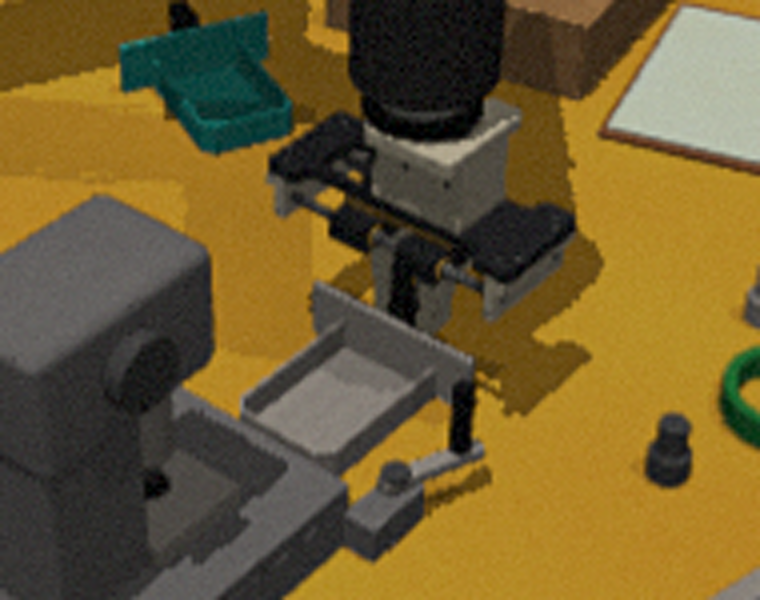

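```bash
cat > ov.py <<'E'
import sys
from h import *
n=sys.argv[1]; hx,hy,yaw=[float(v) for v in sys.argv[2:5]]
P=np.load("P.npy"); 
if len(sys.argv)>5: P[2]=float(sys.argv[5])
o=np.array([hx,hy])+.024*np.array([np.cos(yaw),np.sin(yaw)])
a=np.load("a.npy")
im=[]
for k,c0 in (("top",(200,100)),("side",(260,110))):
    f=pickle.load(open(f"{k}_{n}.pkl","rb")); q=crop(f["pixels"][:,:,::-1].copy(),*c0,190,150,4)
    f2=dict(f); K=f["K"].copy(); K[0,2]-=c0[0]-.5; K[1,2]-=c0[1]-.5; K[:2]*=4; f2["K"]=K
    draw(q,f2,frame(*P),PRESS+keep(a),(0,0,255)); draw(q,f2,frame(*o,yaw),TRAY,(255,0,0)); cv2.imwrite(f"pics/ov_{k}_{n}.png",q)
E
python3 ov.py 3 0.4982 0.1262 -1.628 -1.628
```

```text
(no output)
```

View pics/ov_top_3.png

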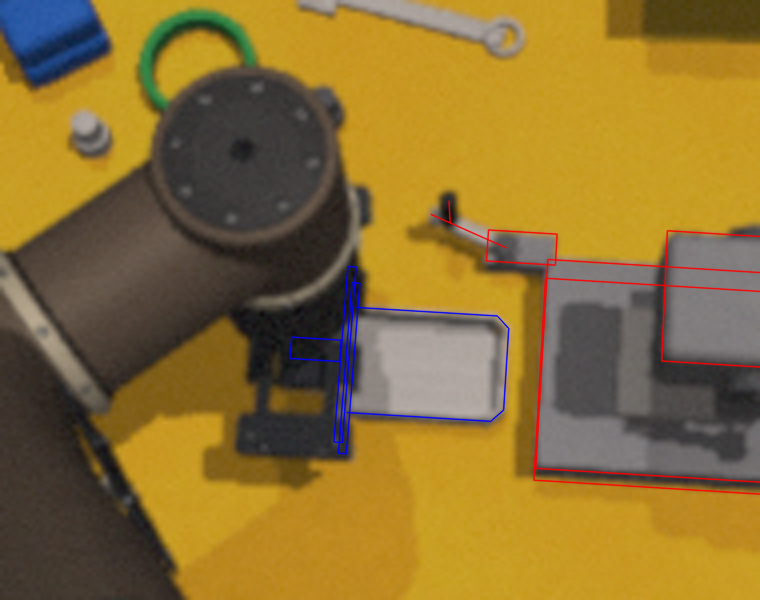

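View pics/ov_side_3.png

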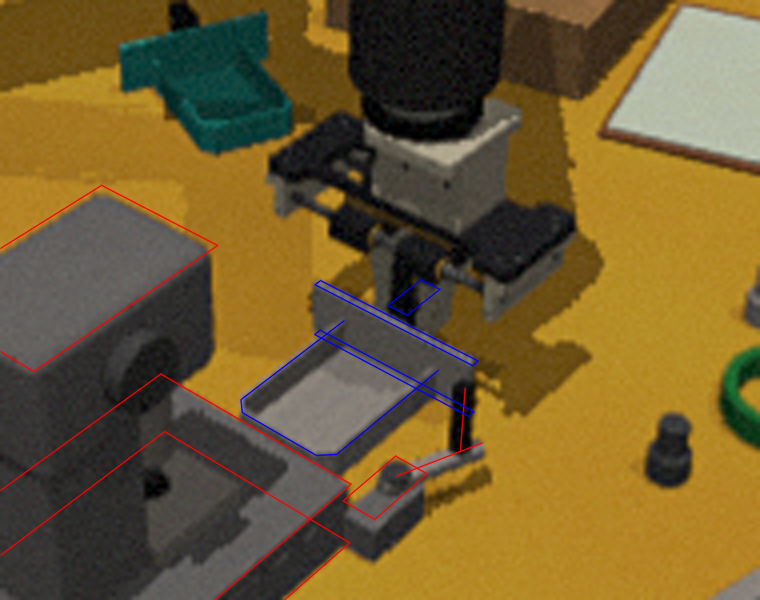

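```bash
python3 -m jog '[[[0,-0.003,0,0,0,0,0],[-0.0004,-0.006,0,0,0,0,0],[-0.0003,-0.006,0,0,0,0,0],[-0.0004,-0.006,0,0,0,0,0],[-0.0003,-0.006,0,0,0,0,0],[-0.0004,-0.006,0,0,0,0,0],[-0.0003,-0.004,0,0,0,0,0],[0,0,0,0,0,0,0]]]'; python3 -m jog '[[[-0.0003,-0.004,0,0,0,0,0],[-0.0003,-0.006,0,0,0,0,0],[-0.0003,-0.006,0,0,0,0,0],[-0.0003,-0.005,0,0,0,0,0],[-0.0001,-0.002,0,0,0,0,0],[0,0,0,0,0,0,0]]]'; python3 look.py 4;python3 ov.py 4 0.495 0.066 -1.628 -1.628
```

```text
t: 7.68
eef_pos: [0.496, 0.0888, 0.0565]
ee_rot: [-3.141, -0.0, 3.083]
force: [0.3, -0.8, -2.6]
width: 0.016
t: 8.43
eef_pos: [0.4948, 0.066, 0.0565]
ee_rot: [-3.141, -0.0, 3.083]
force: [-0.1, -1.1, -1.9]
width: 0.0158
8.425 [0.4948 0.066  0.0565] [-3.141 -0.     3.083] [-0.1 -1.1 -1.9] 0.015822057155572493
tcp in press mm [-104.2   -1.5] force press [ 1.1 -0.1]
```

View pics/ov_side_4.png

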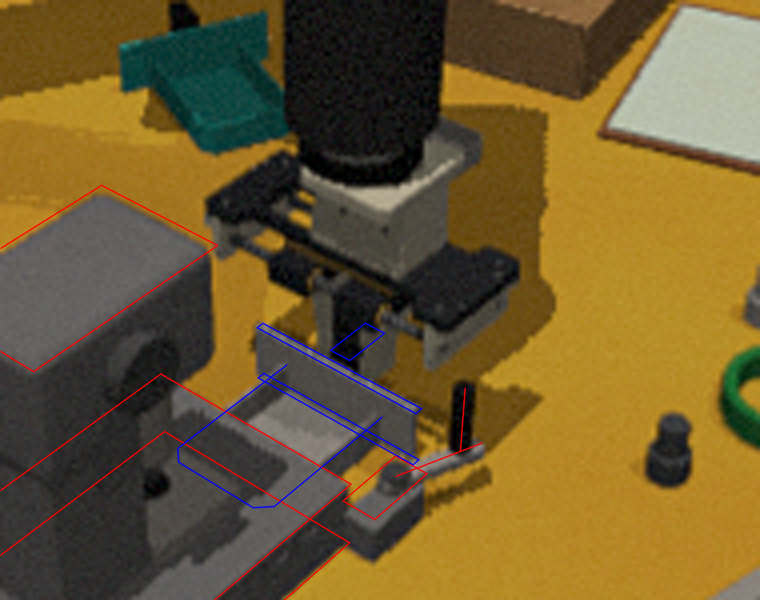

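View pics/top_4.png

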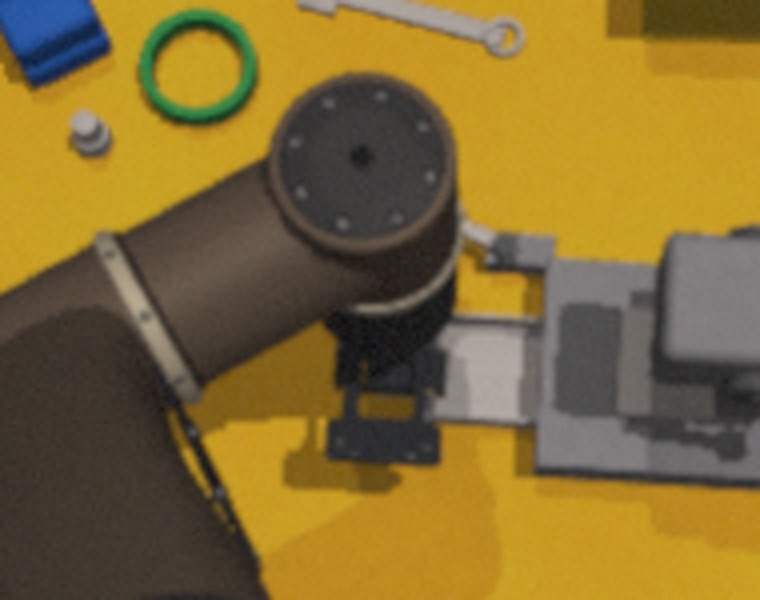

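```bash
python3 -m jog '[[[0,0,0,0,0,0,0.4],[0,0,0,0,0,0,0.4],[0,0,0,0,0,0,0.4],[0,0,0,0,0,0,0.4],[0,0,0.025,0,0,0,0.4],[0,0,0.03,0,0,0,0.4],[0.0005,0.010,0,0,0,0.1745,0],[0.0005,0.01,0,0,0,0.1745,0],[0.0005,0.010,0,0,0,0.1745,0],[0.0005,0.01,0,0,0,0.1745,0],[0.0005,0.008,0,0,0,0.1745,0],[0,0,0,0,0,0.1745,0],[0,0,0,0,0,0.1745,0],[0,0,0,0,0,0.1745,0],[0,0,0,0,0,0.1745,0],[0,0,-0.03,0,0,0,0],[0,0,-0.02,0,0,0,0],[0,0,-0.01,0,0,0,0],[0,0,-0.009,0,0,0,0],[0,0,0,0,0,0,0]]]'; python3 look.py 5;python3 ov.py 5 0.495 0.066 -1.628 -1.628
```

```text
t: 11.02
eef_pos: [0.4973, 0.1143, 0.0423]
ee_rot: [3.141, -0.0, -1.629]
force: [-0.5, 0.1, -0.2]
width: 0.0005
11.025 [0.4973 0.1143 0.0423] [ 3.141 -0.    -1.629] [-0.5  0.1 -0.2] 0.00048768684329202473
tcp in press mm [-152.6   -2. ] force press [-0.1 -0.5]
```

View pics/ov_side_5.png

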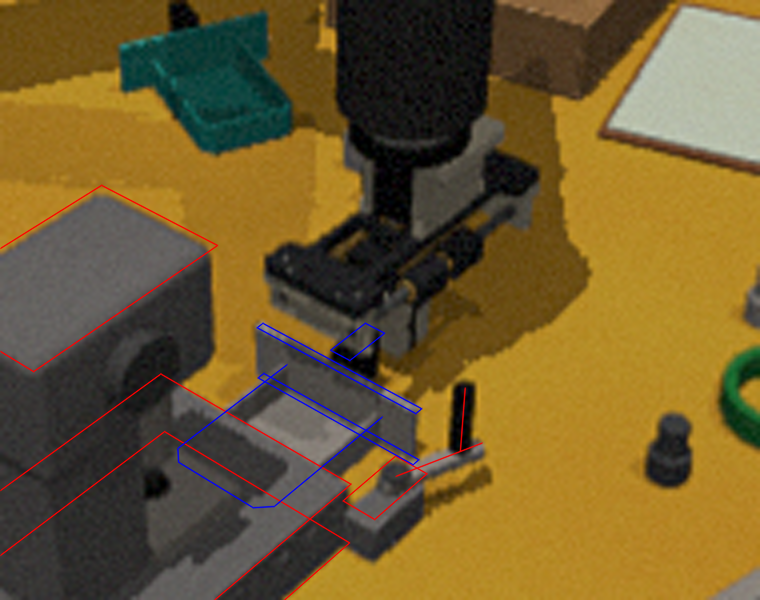

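View pics/top_5.png

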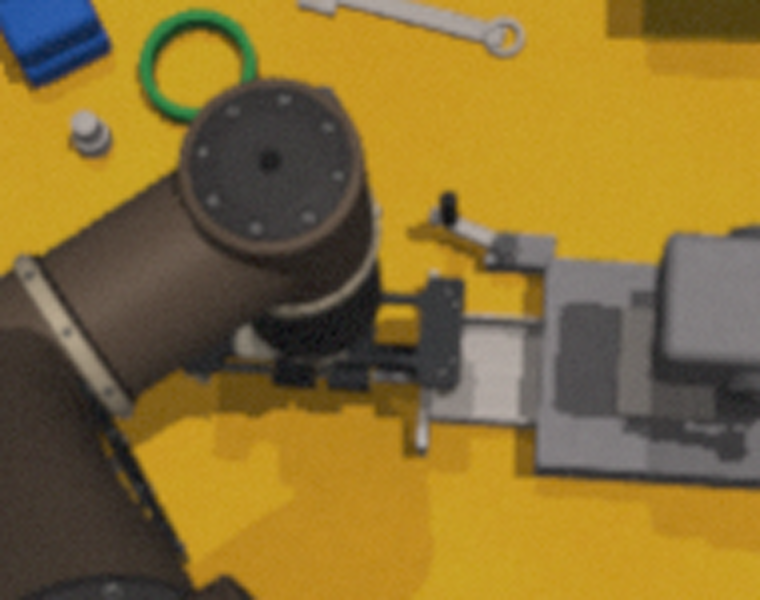

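```bash
python3 -m jog '[[[-0.0001,-0.002,0,0,0,0,0],[-0.0001,-0.002,0,0,0,0,0],[-0.0001,-0.002,0,0,0,0,0],[-0.0001,-0.002,0,0,0,0,0],[-0.0001,-0.002,0,0,0,0,0],[-0.0001,-0.002,0,0,0,0,0],[-0.0002,-0.002,0,0,0,0,0]]]'; python3 -m jog '[[[-0.0001,-0.002,0,0,0,0,0],[-0.0001,-0.002,0,0,0,0,0],[-0.0001,-0.002,0,0,0,0,0],[-0.0001,-0.002,0,0,0,0,0],[-0.0002,-0.002,0,0,0,0,0]]]';  python3 -m jog '[[[-0.0001,-0.002,0,0,0,0,0],[-0.0001,-0.002,0,0,0,0,0],[-0.0001,-0.002,0,0,0,0,0],[-0.0001,-0.002,0,0,0,0,0],[-0.0002,-0.002,0,0,0,0,0]]]'
```

```text
t: 12.0
eef_pos: [0.4969, 0.1005, 0.0426]
ee_rot: [-3.141, 0.0, -1.629]
force: [-0.2, 2.1, -0.9]
width: 0.0006
t: 12.62
eef_pos: [0.496, 0.0902, 0.0425]
ee_rot: [3.142, -0.0, -1.629]
force: [0.2, 1.2, -0.3]
width: 0.0003
t: 13.25
eef_pos: [0.4955, 0.0802, 0.0426]
ee_rot: [-3.141, 0.0, -1.629]
force: [0.4, 2.2, -0.6]
width: 0.0005
```

```bash
python3 -m jog '[[[-0.0001,-0.002,0,0,0,0,0],[-0.0001,-0.002,0,0,0,0,0],[-0.0001,-0.002,0,0,0,0,0],[-0.0001,-0.002,0,0,0,0,0],[-0.0002,-0.002,0,0,0,0,0]]]';  python3 -m jog '[[[-0.0001,-0.002,0,0,0,0,0],[-0.0001,-0.002,0,0,0,0,0],[-0.0001,-0.002,0,0,0,0,0],[-0.0001,-0.002,0,0,0,0,0],[-0.0002,-0.002,0,0,0,0,0]]]'; python3 look.py 6
```

```text
t: 13.88
eef_pos: [0.4948, 0.0702, 0.0426]
ee_rot: [-3.142, -0.0, -1.629]
force: [-0.6, 1.5, -1.0]
width: 0.0005
t: 14.5
eef_pos: [0.4942, 0.0602, 0.0426]
ee_rot: [-3.142, 0.0, -1.629]
force: [0.4, 1.7, -1.2]
width: 0.0003
14.5 [0.4942 0.0602 0.0426] [-3.142  0.    -1.629] [ 0.4  1.7 -1.2] 0.0002782721050045975
tcp in press mm [-98.4  -1.7] force press [-1.7  0.3]
```

View pics/side_6.png

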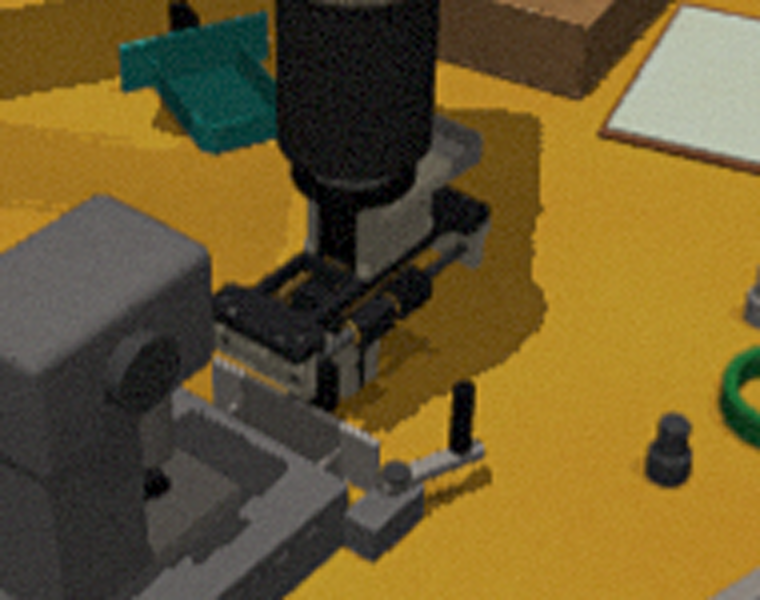

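View pics/top_6.png

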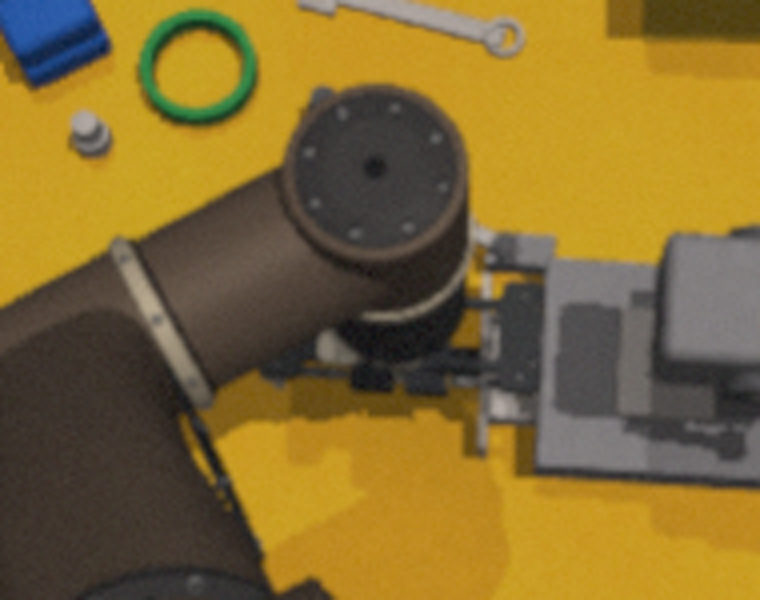

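```bash
python3 -m jog '[[[-0.0001,-0.002,0,0,0,0,0],[-0.0001,-0.002,0,0,0,0,0],[-0.0001,-0.002,0,0,0,0,0],[-0.0001,-0.002,0,0,0,0,0],[-0.0001,-0.001,0,0,0,0,0],[-0.0001,-0.001,0,0,0,0,0]]]';  python3 -m jog '[[[-0.0001,-0.001,0,0,0,0,0],[0,-0.001,0,0,0,0,0],[-0.0001,-0.001,0,0,0,0,0]]]';python3 -m jog '[[[-0.0001,-0.001,0,0,0,0,0],[0,-0.001,0,0,0,0,0],[-0.0001,-0.001,0,0,0,0,0]]]'
```

```text
t: 15.35
eef_pos: [0.4937, 0.0503, 0.0426]
ee_rot: [-3.142, -0.0, -1.629]
force: [1.0, 1.5, -1.0]
width: 0.0004
t: 15.72
eef_pos: [0.4934, 0.0473, 0.0426]
ee_rot: [3.142, 0.0, -1.629]
force: [0.7, 1.4, -0.1]
width: -0.0002
t: 16.1
eef_pos: [0.4932, 0.0442, 0.0426]
ee_rot: [-3.142, 0.0, -1.629]
force: [0.8, 2.2, 0.2]
width: 0.0005
```

```bash
python3 -m jog '[[[0,-0.0006,0,0,0,0,0],[-0.0001,-0.0006,0,0,0,0,0],[0,-0.0006,0,0,0,0,0]]]';python3 -m jog '[[[0,-0.0006,0,0,0,0,0],[-0.0001,-0.0006,0,0,0,0,0],[0,-0.0006,0,0,0,0,0]]]'
```

```text
t: 16.48
eef_pos: [0.4931, 0.0425, 0.0426]
ee_rot: [-3.142, 0.0, -1.629]
force: [-0.1, 2.3, -0.3]
width: 0.0006
t: 16.85
eef_pos: [0.493, 0.0407, 0.0426]
ee_rot: [-3.142, 0.0, -1.629]
force: [0.5, 2.4, 0.2]
width: 0.0003
```

```bash
python3 -m jog '[[[0,-0.0006,0,0,0,0,0],[-0.0001,-0.0006,0,0,0,0,0],[0,-0.0006,0,0,0,0,0]]]'
```

```text
t: 17.23
eef_pos: [0.4929, 0.0389, 0.0425]
ee_rot: [3.142, 0.0, -1.629]
force: [-0.1, 1.9, -0.5]
width: 0.0004
```

```bash
python3 -m jog '[[[0,-0.0006,0,0,0,0,0],[-0.0001,-0.0006,0,0,0,0,0],[0,-0.0006,0,0,0,0,0]]]'
```

```text
t: 17.6
eef_pos: [0.4928, 0.0371, 0.0425]
ee_rot: [3.142, -0.0, -1.629]
force: [0.4, 1.8, -0.1]
width: 0.0006
```

```bash
python3 -m jog '[[[0,-0.0006,0,0,0,0,0],[-0.0001,-0.0006,0,0,0,0,0],[0,-0.0006,0,0,0,0,0]]]'
```

```text
t: 17.98
eef_pos: [0.4927, 0.0353, 0.0426]
ee_rot: [-3.142, -0.0, -1.629]
force: [-0.8, 1.7, 0.2]
width: 0.0005
```

```bash
python3 -m jog '[[[0,-0.0006,0,0,0,0,0],[-0.0001,-0.0006,0,0,0,0,0],[0,-0.0006,0,0,0,0,0]]]'
```

```text
t: 18.35
eef_pos: [0.4926, 0.0335, 0.0425]
ee_rot: [3.142, -0.0, -1.629]
force: [0.1, 2.7, -0.7]
width: 0.0005
```

```bash
python3 -m jog '[[[0,-0.0006,0,0,0,0,0],[-0.0001,-0.0006,0,0,0,0,0],[0,-0.0006,0,0,0,0,0]]]'
```

```text
t: 18.73
eef_pos: [0.4927, 0.0318, 0.0426]
ee_rot: [-3.141, 0.0, -1.629]
force: [1.1, 4.2, -1.9]
width: 0.0005
```

```bash
python3 -m jog '[[[0,-0.0005,0,0,0,0,0],[0,0,0,0,0,0,0]]]'
```

```text
t: 18.98
eef_pos: [0.493, 0.0316, 0.0427]
ee_rot: [-3.141, 0.001, -1.629]
force: [1.5, 5.6, -0.9]
width: 0.0004
```

```bash
python3 -m jog '[[[0,-0.0005,0,0,0,0,0],[0,0,0,0,0,0,0]]]'
```

```text
t: 19.23
eef_pos: [0.4933, 0.0314, 0.0428]
ee_rot: [-3.14, 0.001, -1.629]
force: [1.4, 5.5, -0.6]
width: 0.0005
```

```bash
python3 look.py 7
```

```text
19.225 [0.4933 0.0314 0.0428] [-3.140e+00  1.000e-03 -1.629e+00] [ 1.4  5.5 -0.6] 0.0005342516486955353
tcp in press mm [-69.6  -0.7] force press [-5.6  1.1]
```

View pics/side_7.png

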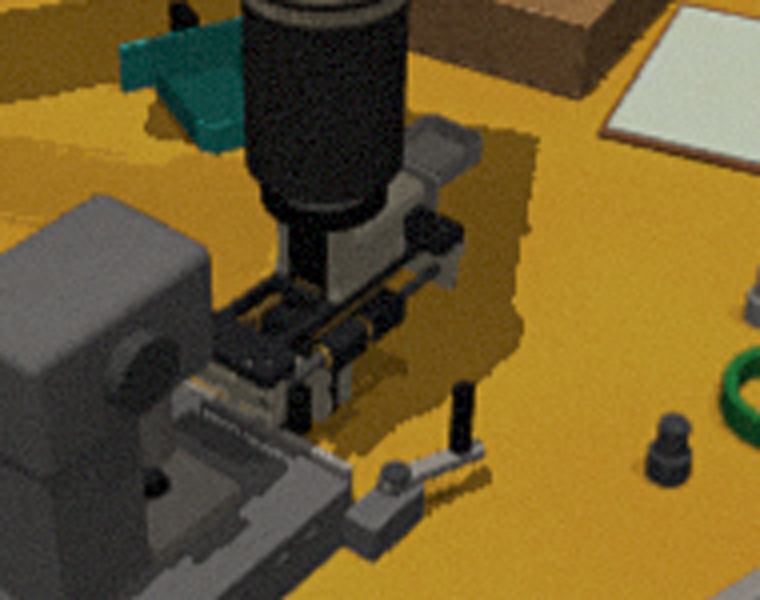

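View pics/top_7.png

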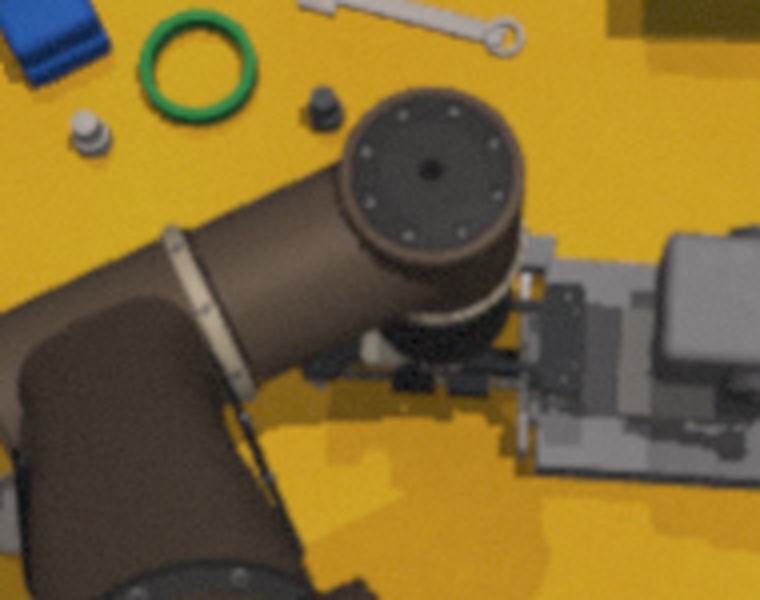

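```bash
python3 -m jog '[[[0,-0.0005,0,0,0,0,0],[0,-0.0005,0,0,0,0,0],[0,0,0,0,0,0,0]]]'
```

```text
t: 19.7
eef_pos: [0.4942, 0.031, 0.0431]
ee_rot: [-3.138, 0.002, -1.628]
force: [1.7, 8.9, -1.0]
width: 0.0002
```

```bash
python3 -m jog '[[[0,-0.0005,0,0,0,0,0],[0,-0.0005,0,0,0,0,0],[0,0,0,0,0,0,0]]]'
```

```text
t: 20.08
eef_pos: [0.495, 0.0307, 0.0435]
ee_rot: [-3.137, 0.003, -1.628]
force: [2.6, 12.1, 0.8]
width: 0.0006
```

```bash
python3 -m jog '[[[0,0,0,0,0,0,0],[0,0,0,0,0,0,0]]]'
```

```text
t: 20.32
eef_pos: [0.495, 0.0306, 0.0434]
ee_rot: [-3.137, 0.003, -1.628]
force: [3.2, 12.4, 0.5]
width: 0.0002
```

```bash
python3 -m jog '[[[0,0,0,0,0,0,0],[0,0,0,0,0,0,0],[0,0,0,0,0,0,0]]]'
```

```text
t: 20.7
eef_pos: [0.495, 0.0306, 0.0434]
ee_rot: [-3.137, 0.003, -1.628]
force: [1.8, 11.0, 0.4]
width: 0.0006
```

```bash
python3 -m jog '[[[0,0,0,0,0,0,0],[0,0,0,0,0,0,0],[0,0,0,0,0,0,0],[0,0,0,0,0,0,0],[0,0,0,0,0,0,0]]]'; python3 look.py 8
```

```text
t: 21.32
eef_pos: [0.495, 0.0306, 0.0434]
ee_rot: [-3.137, 0.003, -1.628]
force: [2.2, 11.3, 0.6]
width: 0.0005
21.325 [0.495  0.0306 0.0434] [-3.137e+00  3.000e-03 -1.628e+00] [ 2.2 11.3  0.6] 0.0005286315405590253
tcp in press mm [-69.   1.] force press [-11.5   1.5]
```

```bash
python3 -m jog '[[[0,-0.0004,0,0,0,0,0],[0,0,0,0,0,0,0],[0,0,0,0,0,0,0],[0,0,0,0,0,0,0],[0,0,0,0,0,0,0],[0,0,0,0,0,0,0],[0,0,0,0,0,0,0],[0,0,0,0,0,0,0],[0,0,0,0,0,0,0]]]'
```

```text
t: 22.55
eef_pos: [0.4953, 0.0305, 0.0436]
ee_rot: [-3.136, 0.003, -1.628]
force: [3.7, 12.2, -0.3]
width: 0.0004
```

```bash
python3 -m jog '[[[0,0.003,0,0,0,0,0],[0.0003,0.006,0,0,0,0,0],[0.0005,0.01,0,0,0,0,0],[0.0005,0.01,0,0,0,0,0],[0,0,0.03,0,0,0,0],[0,0,0.04,0,0,0,0],[0,0,0.03,0,0,0,0],[0.005,0.02,0,0,0,-0.1745,0],[0.005,0.02,0,0,0,-0.1745,0],[0.005,0.02,0,0,0,-0.1745,0],[0.005,0.01,0,0,0,-0.1745,0],[0,0,0,0,0,-0.1745,0],[0,0,0,0,0,-0.1745,0],[0,0,0,0,0,-0.1745,0.4],[0,0,0,0,0,-0.1745,0.4],[0,0,0,0,0,-0.1745,0.4],[0,0,0,0,0,0,0.4]]]'; python3 look.py 9
```

```text
t: 24.68
eef_pos: [0.5136, 0.1276, 0.1424]
ee_rot: [-3.141, -0.0, 3.085]
force: [-0.8, -0.2, 0.2]
width: 0.0329
24.675 [0.5136 0.1276 0.1424] [-3.141 -0.     3.085] [-0.8 -0.2  0.2] 0.032874965319688663
tcp in press mm [-167.    13.3] force press [ 0.2 -0.8]
```

View pics/side_9.png

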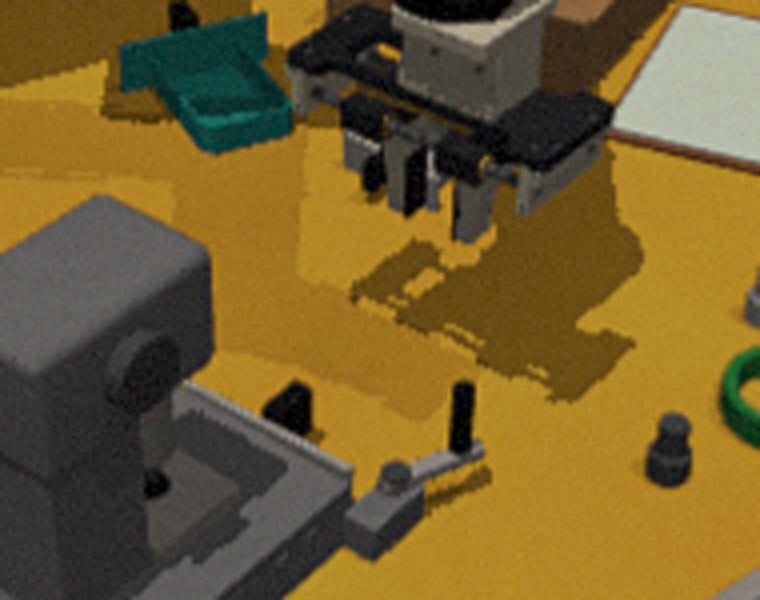

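View pics/top_9.png

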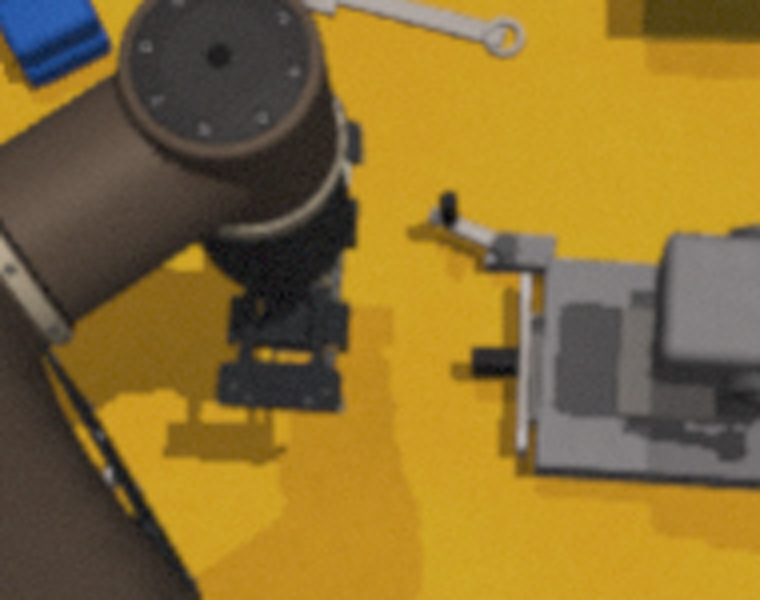

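```bash
python3 - <<'E'
from h import *
t=pickle.load(open("top_9.pkl","rb"));s=pickle.load(open("side_9.pkl","rb"))
A=lambda a,b:np.array([(a+.5)/4-.5+200,(b+.5)/4-.5+100]); B=lambda a,b:np.array([(a+.5)/4-.5+260,(b+.5)/4-.5+110])
for yaw in (-1.618,-1.628,-1.64):
    P=np.load("P.npy"); P[2]=yaw
    def g(p):
        a=p[0]; L=lambda z:np.array([-31-46*np.sin(a),88-46*np.cos(a),z])/1000; F=frame(*P)
        return np.concatenate([proj(t,F(L(92)))[0]-A(449,197),proj(t,F(L(40)))[0]-A(447,222),proj(s,F(L(92)))[0]-B(463,386),proj(s,F(L(42)))[0]-B(460,447)])
    r=least_squares(g,[1.9]); print(yaw,r.x,r.fun.round(1))
def h(p):
    return np.concatenate([proj(t,[p[0],p[1],.092])[0]-A(449,197),proj(t,[p[0],p[1],.04])[0]-A(447,222),proj(s,[p[0],p[1],.092])[0]-B(463,386),proj(s,[p[0],p[1],.042])[0]-B(460,447)])
r=least_squares(h,[.6,.03]); print("knob xy",r.x,r.fun.round(1))
P=np.load("P.npy"); P[2]=-1.628
F=frame(*P)
print("pivot",F(np.array([-31,88,0])/1000))
# offset from pred at a0, and path relative
pv=F(np.array([-31,88,0])/1000)[0,:2]
d=r.x-pv; print("r",np.hypot(*d))
for a in (1.94,1.7,1.4,1.1,.8,.5,.25,0,-.06): print(a,F(np.array([-31-46*np.sin(a),88-46*np.cos(a),0])/1000)[0,:2].round(4))
E
```

```text
-1.618 [1.96302586] [-0.5  0.6  0.3 -0.1  0.5  0.1  0.1  0.2]
-1.628 [1.94256162] [-0.3  0.7  0.5 -0.   0.3  0.2 -0.1  0.3]
-1.64 [1.91872169] [ 0.   0.8  0.8  0.   0.   0.4 -0.4  0.4]
knob xy [0.59843272 0.02991572] [-0.4  0.7  0.4 -0.1  0.4  0.1 -0.   0.2]
pivot [[ 0.57922044 -0.01224233  0.        ]]
r 0.046329395103089664
1.94 [0.5982 0.0296]
1.7 [0.5877 0.033 ]
1.4 [0.574  0.0335]
1.1 [0.5607 0.0299]
0.8 [0.5491 0.0225]
0.5 [0.5402 0.0121]
0.25 [0.5354 0.0017]
0 [ 0.5333 -0.0096]
-0.06 [ 0.5332 -0.0124]
```

```bash
python3 -m jog '[[[0.0147,-0.0177,0,0,0,0,0.45],[0.025,-0.03,0,0,0,0,0.45],[0.025,-0.03,0,0,0,0,0.45],[0.015,-0.015,0,0,0,0,0.45],[0.005,-0.005,0,0,0,0,0.45],[0,0,-0.02,0,0,0,0.45],[0,0,-0.02,0,0,0,0.45],[0,0,-0.012,0,0,0,0.45],[0,0,-0.005,0,0,0,0.45],[0,0,0,0,0,0,0.45]]]' 8; python3 look.py 10
```

```text
t: 26.02
eef_pos: [0.5986, 0.0299, 0.0856]
ee_rot: [-3.141, -0.0, 3.084]
force: [0.0, -0.7, 0.1]
width: 0.0395
26.025 [0.5986 0.0299 0.0856] [-3.141 -0.     3.084] [ 0.  -0.7  0.1] 0.0394948713696352
tcp in press mm [-74.9 104.4] force press [0.7 0.1]
```

View pics/side_10.png

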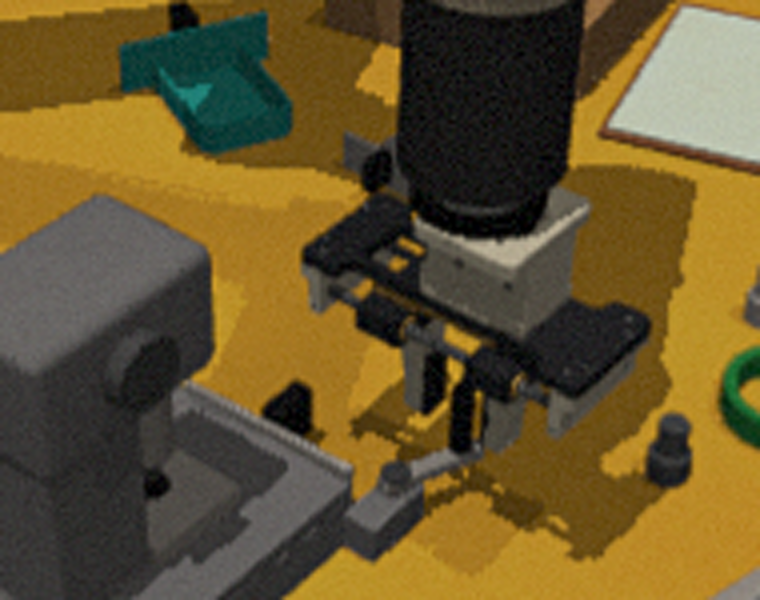

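The knob stands between the fingers, at crop (463,400). Closing with a light grip.

```bash
python3 -m jog '[[[0,0,0,0,0,0,0],[0,0,0,0,0,0,0],[0,0,0,0,0,0,0],[0,0,0,0,0,0,0],[0,0,0,0,0,0,0],[0,0,0,0,0,0,0]]]' 8
```

```text
t: 26.88
eef_pos: [0.5988, 0.0297, 0.0857]
ee_rot: [3.141, 0.001, 3.084]
force: [-0.3, 1.2, 0.8]
width: 0.0139
```

```bash
python3 - <<'E'
from h import *
P=np.load("P.npy"); P[2]=-1.628; F=frame(*P)
A=[1.945,1.85,1.7,1.55,1.4,1.25,1.1,.95,.8,.65,.5,.35,.2,.1,0]
w=np.array([F(np.array([-31-46*np.sin(a),88-46*np.cos(a),0])/1000)[0,:2] for a in A])
for a,d in zip(A[1:],np.diff(w,axis=0)): print(a,d.round(4))
E
```

```text
1.85 [-0.0041  0.0016]
1.7 [-0.0067  0.0018]
1.55 [-0.0069  0.0008]
1.4 [-0.0069 -0.0003]
1.25 [-0.0068 -0.0013]
1.1 [-0.0065 -0.0023]
0.95 [-0.0061 -0.0032]
0.8 [-0.0055 -0.0041]
0.65 [-0.0049 -0.0049]
0.5 [-0.0041 -0.0056]
0.35 [-0.0032 -0.0061]
0.2 [-0.0022 -0.0065]
0.1 [-0.0009 -0.0045]
0 [-0.0005 -0.0046]
```

```bash
python3 -m jog '[[[-0.0041,0.0016,0,0,0,0,0],[-0.0067,0.0018,0,0,0,0,0],[-0.0069,0.0008,0,0,0,0,0],[-0.0069,-0.0003,0,0,0,0,0],[-0.0068,-0.0013,0,0,0,0,0],[-0.0065,-0.0023,0,0,0,0,0],[0,0,0,0,0,0,0]]]'; python3 -m jog '[[[-0.0061,-0.0032,0,0,0,0,0],[-0.0055,-0.0041,0,0,0,0,0],[-0.0049,-0.0049,0,0,0,0,0],[-0.0041,-0.0056,0,0,0,0,0],[0,0,0,0,0,0,0]]]'; python3 look.py 11
```

```text
t: 27.75
eef_pos: [0.5596, 0.0294, 0.0858]
ee_rot: [-3.141, -0.001, 3.083]
force: [-1.1, 2.5, 7.0]
width: 0.0136
t: 28.38
eef_pos: [0.5395, 0.0112, 0.0856]
ee_rot: [-3.141, -0.001, 3.083]
force: [2.4, -1.3, 4.1]
width: 0.0137
28.375 [0.5395 0.0112 0.0856] [-3.141e+00 -1.000e-03  3.083e+00] [ 2.4 -1.3  4.1] 0.0136858798685982
tcp in press mm [-52.5  46.7] force press [1.1 2.4]
```

View pics/side_11.png

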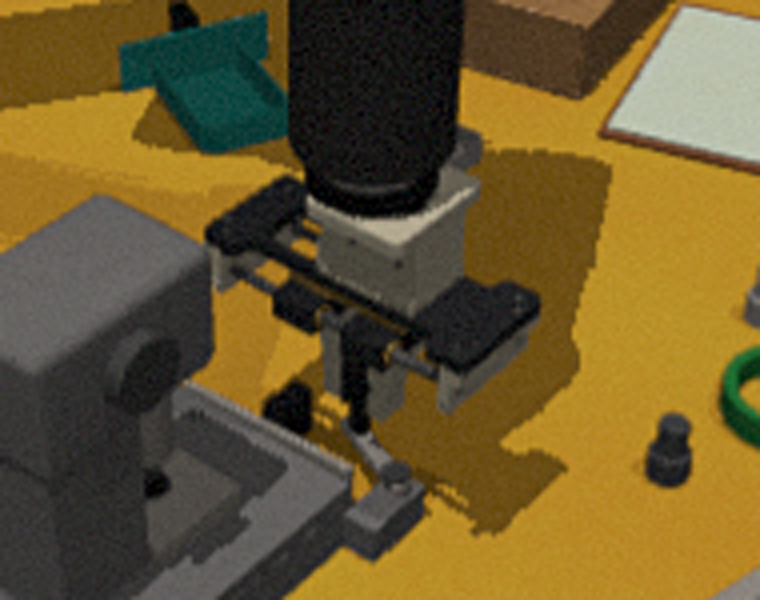

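```bash
python3 -m jog '[[[-0.0032,-0.0061,0,0,0,0,0],[-0.0022,-0.0065,0,0,0,0,0],[-0.0009,-0.0045,0,0,0,0,0],[-0.0003,-0.003,0,0,0,0,0],[0,0,0,0,0,0,0]]]'; python3 -m jog '[[[-0.0002,-0.0015,0,0,0,0,0],[0,-0.0005,0,0,0,0,0],[0,0,0,0,0,0,0]]]'
```

```text
t: 29.1
eef_pos: [0.5347, -0.0069, 0.0857]
ee_rot: [3.139, 0.003, 3.084]
force: [5.4, 7.7, 0.5]
width: 0.0135
t: 29.48
eef_pos: [0.5346, -0.0084, 0.0857]
ee_rot: [3.139, 0.003, 3.084]
force: [5.2, 10.1, 0.9]
width: 0.0134
```

```bash
python3 -m jog '[[[0,-0.001,0,0,0,0,0],[0,-0.001,0,0,0,0,0],[0,0,0,0,0,0,0]]]';python3 look.py 12
```

```text
t: 29.85
eef_pos: [0.5345, -0.0103, 0.0857]
ee_rot: [3.139, 0.003, 3.084]
force: [4.8, 11.2, 0.6]
width: 0.0134
29.85 [ 0.5345 -0.0103  0.0857] [3.139e+00 3.000e-03 3.084e+00] [ 4.8 11.2  0.6] 0.013372943105853416
tcp in press mm [-30.6  43. ] force press [-11.5   4.1]
```

View pics/side_12.png

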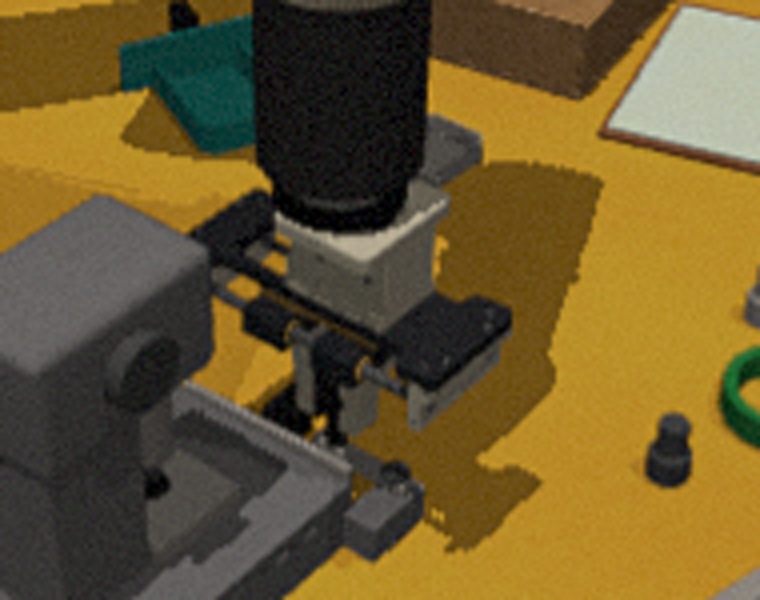

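```bash
python3 -m jog '[[[0,0.003,0,0,0,0,0.4],[0,0,0,0,0,0,0.4],[0,0,0,0,0,0,0.4],[0,0,0,0,0,0,0.4],[0,0,0.03,0,0,0,0.4],[0,0,0.03,0,0,0,0.4],[0,0.03,0,0,0,0,0],[0,0.04,0,0,0,0,0],[0,0.04,0,0,0,0,0],[0,0.03,0,0,0,0,0],[0,0,0,0,0,0,0]]]'; python3 look.py 13
```

```text
t: 31.32
eef_pos: [0.5331, 0.1325, 0.1454]
ee_rot: [-3.141, -0.0, 3.086]
force: [-0.3, -0.6, -0.4]
width: 0.0003
31.325 [0.5331 0.1325 0.1454] [-3.141 -0.     3.086] [-0.3 -0.6 -0.4] 0.00027293489983264585
tcp in press mm [-173.1   32.5] force press [ 0.6 -0.3]
```

View pics/side_13.png

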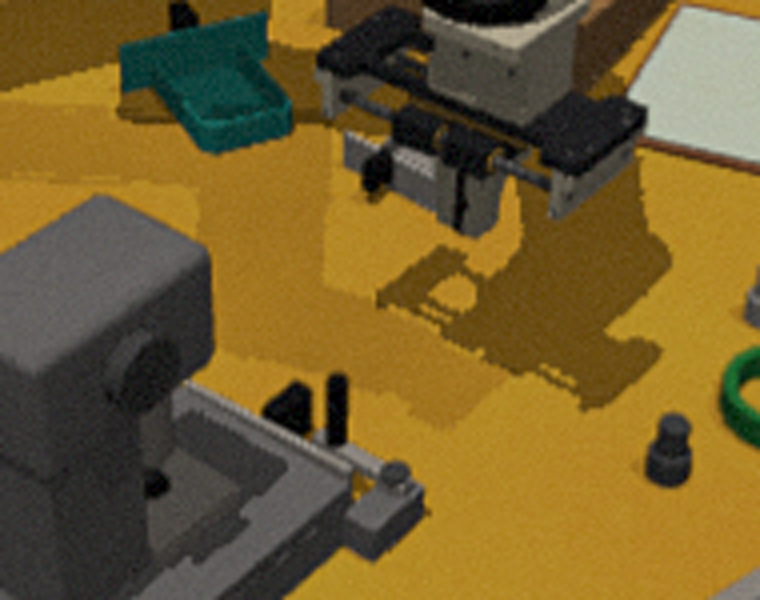

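View pics/top_13.png

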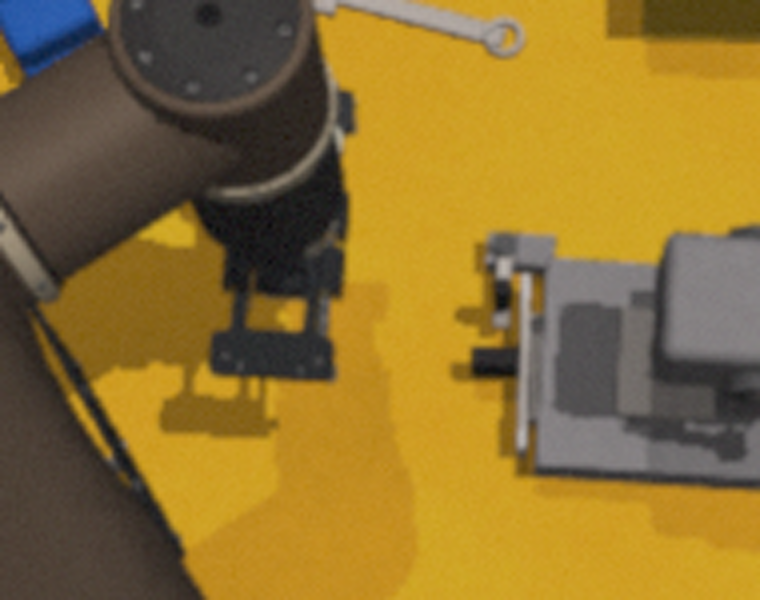

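```bash
python3 - <<'E'
from h import *
t=pickle.load(open("top_13.pkl","rb"));s=pickle.load(open("side_13.pkl","rb"))
im=[crop(t["pixels"][:,:,::-1],310,150,40,40,10),crop(s["pixels"][:,:,::-1],325,195,40,40,10)]
cv2.imwrite("pics/k13.png",np.hstack(im))
B=lambda a,b:np.array([(a+.5)/4-.5+260,(b+.5)/4-.5+110])
A=lambda a,b:np.array([(a+.5)/4-.5+200,(b+.5)/4-.5+100])
for yaw in (-1.618,-1.628,-1.64):
    P=np.load("P.npy"); P[2]=yaw; F=frame(*P); L=lambda a,z:np.array([-31-46*np.sin(a),88-46*np.cos(a),z])/1000
    for nm,g in (("side",lambda p:np.concatenate([proj(s,F(L(p[0],92)))[0]-B(337,378),proj(s,F(L(p[0],42)))[0]-B(336,440)])),):
        r=least_squares(g,[0.05]); print(yaw,nm,r.x,r.fun.round(1))
    P[2]=yaw
for a in (0,.1,.2): print(a,[ (proj(f,F(L(a,92)))[0]-o).round(1) for f,o in ((t,[310,150]),(s,[325,195]))])
E
```

```text
-1.618 side [-0.00676332] [-0.1  0.  -0.1 -0.2]
-1.628 side [-0.0002781] [-0.   0.1 -0.  -0.1]
-1.64 side [0.00725588] [ 0.1  0.2  0.1 -0. ]
0 [array([15.4, 21.5]), array([18.9,  9.4])]
0.1 [array([13.8, 21.3]), array([20.2,  8.5])]
0.2 [array([12.2, 20.9]), array([21.6,  7.7])]
```

View pics/k13.png

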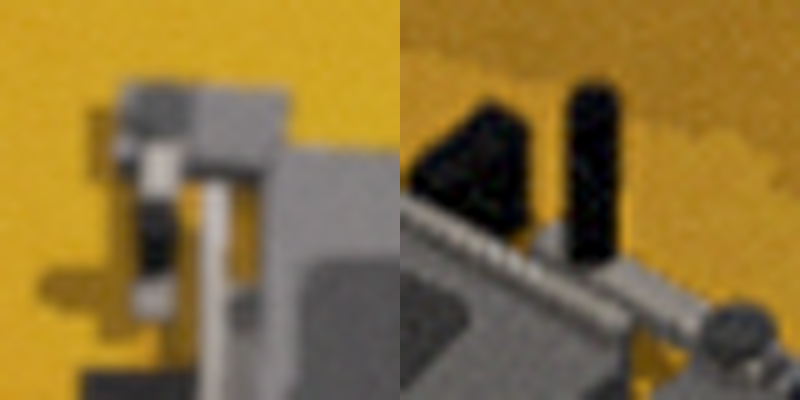

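```bash
python3 - <<'E'
from h import *
# last check: tray handle pose from the side/top pictures
t=pickle.load(open("top_13.pkl","rb"));s=pickle.load(open("side_13.pkl","rb"))
A=lambda a,b:np.array([(a+.5)/4-.5+200,(b+.5)/4-.5+100])
P=np.load("P.npy"); P[2]=-1.628
m=lambda *L:np.array(L)/1000
obs=[(t,A(526,274),m(-3,66,44)),(t,A(520,448),m(-3,-66,44)),(t,A(474,349),m(-42,8,52))]
Q,r=fit(obs,[.49,-.03,-1.63]); c,n=np.cos(P[2]),np.sin(P[2])
h=frame(*Q)(m(-24,0,33))[0,:2]-P[:2]; print("handle in press mm",np.array([c*h[0]+n*h[1],-n*h[0]+c*h[1]])*1000,"dyaw",Q[2]-P[2],r.round(1).tolist())
from station import *
print(job_done())
E
```

```text
handle in press mm [-32.98445874   0.30101372] dyaw 0.030126268999380867 [[0.2, 0.0], [0.4, 0.6], [-0.7, -0.7]]
the job is handed in; nothing more can be done
None
```

The tray is home in the bay, the keeper is swung shut across it, and the job was handed in at about 31 s of the 72 s allowed.

- **Inserting:** I gripped the large grey tray by its handle, lined it up and slid the nose about 35 mm into the bay. I then let go and pushed from behind with closed fingers, so the guides could centre it.
- **Seating:** Friction took about 2 N on the way in. The force rose sharply with the TCP at press x of about -70 mm. I held a push of 11 to 12.4 N there for more than 2 s.
- **Keeper:** I gripped the knob and followed its arc until it met its stop. The pads were slipping on the knob at about 11 N.

**Last checks from the pictures:**

| Check | Reading | Limit |
|---|---|---|
| Handle x in press frame | about -33 mm | above -43 mm |
| Handle y in press frame | about 0 mm | within ±12 mm |
| Tray angle to press | about 0.03 rad | below 0.1 rad |
| Keeper angle | about 0.00 rad (±0.03) | below 0.12 rad |

- **At hand-in:** the gripper was clear of everything, and I saw no bystander moved in the pictures, though I did not measure their positions.
- **Disagreement:** the two cameras differed by about 0.03 rad on the press's yaw and a few mm on its position.
- **Not measured:** the force on the end stop itself was only inferred from the wrist reading less the friction.

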